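# Secure a bakery tray rack with its hanging stop bar

### The arm

A 7-joint arm with a two-finger parallel gripper is mounted at the origin on the work surface. World frame = base frame: x ahead of the robot, y to its left, z up, the work surface at z = 0. Lengths are in m, angles in rad, forces in N, time in s.
With the tool pointing down it reaches from about 0.425 to 0.925 m from the base axis. Payload 6.8 kg.
Tool frame: the origin (TCP) lies midway between the tips of the shut fingers; the grasp point (between the pads) lies 19 mm behind it; z points along the fingers, y is the direction in which the jaws open and shut (so a half turn about z gives the same grasp; the last joint's range is limited). The gripper opens to 85 mm and grips with 20 to 120 N. Pads are 22 mm wide; open, the fingers measure 114 mm over their backs; the gripper's body (76 mm by 85 mm) begins 54 mm behind the grasp point. The pads swing forward as they close: fully open they stand 13 mm farther back than shut.
Start: joints at [-1.398, 0.477, 0.022, 1.555, -0.011, 1.109, -0.083], TCP at [0.187, 0.649, 0.231] pointing down, gripper open.
Joint ranges: [-2.96, 2.96], [-0.34, 2.1], [-1.41, 1.46], [0.24, 2.44], [-1.37, 4.51], [0.17, 1.92], [-2.96, 2.96]. Speed limits (rad/s): [2.39, 2.39, 3.14, 3.14, 3.14, 3.14, 3.14].

### API

Orientations are given as a unit quaternion [w, x, y, z].
In Python, from station import readout, eyes, ticket gives the robot as it stands. The module is installed in compiled form; this text tells all that it offers.
- The arm moves only by the shell command python3 -m crank 'ROWS' [FORCE]. ROWS is JSON, a list of rows, each an object of numbers: "jaw": the opening in per cent of the stroke, from 0 (shut) to 100 (fully open); "x", "y", "z": the shift along the tool's x, y, z in mm; "ax", "ay", "az": the turn, a rotation vector about the tool's x, y, z in degrees. In form: [{"jaw": .., "x": .., "y": .., "z": .., "ax": .., "ay": .., "az": ..}, ...]. A call has 1 to 12 rows; each row shifts and turns the commanded pose from where the row before left it, along the tool's axes as they then stand; what a row does not reach is not made up. A row lasts 1/8 s, in which the tool goes at most 62.5 mm and 10.7 degrees, less where a joint would pass 70% of its speed; a pose out of reach is approached as far as the arm can. A call with a gripper value outside its range is refused whole. The fingers move at their own pace and stop on an object; FORCE is the grip in N (left out, the last holds). Time passes only in rows, so rows that do not move let the fingers close. It gives the time, the measured TCP pose, the force and the opening at its end, in the units of the state.
- readout.get_obs(): the state, without advancing time (a new reading comes with each control period).
- eyes.read_camera(name): name is "side" or "top"; returns (picture, depth): 400x640x3 uint8, red, green, blue; 400x640 float32, m along the optical axis (not along the pixel's ray), 0 where there is no reading.
- eyes.calibration(name): a dict with "fx", "fy", "cx", "cy" (pixels), "R" (3x3) and "t" (3): a world point X has camera coordinates R X + t. Camera axes: x right, y down, z forward; pixel columns grow to the right and rows downward; lengths in m; the calibration is good to about 2 mm. A picture is of the moment at which its call begins. calibration takes no time and is no camera call.
- ticket.hand_in(): hands the job in, once; it reports no verdict.
The state is a dict: "t": time; "q": joint angles; "joint_vel": joint speeds; "joint_torque": joint torques, N m; "eef_pos": TCP position; "tool_rot": TCP orientation; "contact_force": force on the tool from outside, world axes, zero at the start; "torque": the same for the moment, N m; "gripper_width": opening from 0.0 (shut) to 1.0 (fully open).
Only numpy, scipy, OpenCV 4.12 (cv2) and the standard library are available. Lean on these libraries where they do the work, as an engineer would, in place of code of your own. Each camera call takes 0.05 s, during which the arm holds its last target. There are 200 camera calls.

### The job

Push the tray that sticks out of the small rack fully home. Then take the steel stop bar by its eye, lift it level off the bench, let it swing down in your loosened grip until it hangs plumb, and hang it by its cross pin in the rack's two open hooks, in front of the trays and hanging straight down. Leave the loaf tin, jar and moulds where they stand.

Things in the scene. Friction and masses are not known exactly. Their poses are not given: they have to be found in the camera images.
- rack: Fixed steel tray rack, 300 mm wide, 240 deep, 400 high, with dark trays of buns. Origin: middle of the foot of its open front, at bench height. x points into the rack, y along the front, z up. Flush with the front (x = 0): end posts, fixed trays at heights 30-50 and 170-192 mm, and a beam 240-276 mm high that carries the hooks
- overhang (a point): Middle of the lower front edge of the rack's fixed top tray (264 mm wide): 368 mm up, jutting 36 mm in front of the rack's front, just above the hooks. An upright hand does not fit under it: lean it back 40-45 deg, fingers pointing down and into the rack. Axes as the rack's
- seat (a point): Where the middle of the bar's cross pin lies when hung: 42 mm in front of the rack's front, 260 mm up; axes as the rack's, pin along y. Two hooks, 10 mm wide, at y = -32 and +32 mm, open upward: floor 6 mm below this point, underside 16 mm below, slot 26 mm wide (13 each way in x), front lip 12 mm above this point, reaching 61 mm in front of the rack
- tray_front (a point): Middle of the front wall of the sliding tray, 110 mm above the bench; the wall is 254 mm wide (y) and spans 20 mm above and below this point. Axes as the rack's
- tray (a joint): How far the sliding tray sticks out of the rack's front, m: 0 is fully home, flush with the rack's front, against its stop. It slides along the rack's x with about 2.5 N of friction and stays where it is left
- stopbar: Plain steel stop bar, 200 mm long, about 0.2 kg, lying on the bench. Origin: middle of its cross pin (round, 12 mm thick, 96 long), 20 mm above the bench while lying. x runs along the bar to the eye (points up when hung), y along the pin, z up while lying. Shank 18 mm wide (y), 10 thick (z). Front and back are alike: it may be hung either way round
- eye (a point): Centre of the bar's eye, 38 mm from the pin: upright disc 40 mm across, 20 thick, with a round boss 16 mm across on each face (28 mm over the bosses along y): pinch here, closing along y. A firm grip (40-60 N) holds the bar level; eased gradually to 3-10 N it swings down about the bosses (let go too far, it drops). Axes as the bar's
- foot (a point): End of the bar's rubber foot (24 x 30 x 40 mm in x, y, z), 142 mm from the pin, 180 mm from the eye's centre. Axes as the bar's
- loaf_tin: Bystander: open dark steel loaf tin 180 x 90 x 70 mm, origin under its centre, x along its length
- jar: Bystander: glass jar, 76 mm across, 120 mm high, origin under its centre
- moulds: Bystander: stack of three round tart moulds, 90 mm across, 45 mm high, origin under its centre
Things that resemble listed ones, but are neither listed nor needed, are in the scene too. Several things look just like the stopbar: the one meant starts nearest to the robot's base.

How it is judged:
By the outcome, as a careful person would: the job done as asked, in the order asked, and still so for the second after the job is handed in, with the robot touching nothing.
It also fails if it takes over 70 s, if anything falls off the work surface, if the arm or the gripper's body presses on something with over 40 N, if the wrist force passes 120 N, or if a joint passes its speed limit or range.

## Working session

There is one attempt and no reset: what is moved stays moved. The work goes in short steps, Python scripts to look and compute and a shell command to move; the robot and the scene stay as the last step left them, time stands still between calls to the robot, and variables do not carry over. Pictures are saved under pics/ and viewed, about 8 in all and at most 12, crops included, and the job is handed in when it is done.

```bash
mkdir -p pics; cat > h.py <<'E'
import numpy as np, cv2
from station import readout, eyes, ticket
def snap(n,tag):
    p,d=eyes.read_camera(n); cv2.imwrite(f'pics/{tag}.png',p[:,:,::-1]); np.save(f'pics/{tag}.npy',d); return p,d
def world(n,d):
    c=eyes.calibration(n); v,u=np.mgrid[0:400,0:640]
    X=np.stack([(u-c['cx'])/c['fx']*d,(v-c['cy'])/c['fy']*d,d],-1)
    W=(X-np.array(c['t']))@np.array(c['R']); W[d==0]=np.nan; return W
def proj(n,P):
    c=eyes.calibration(n); X=np.atleast_2d(P)@np.array(c['R']).T+np.array(c['t'])
    return np.stack([c['fx']*X[:,0]/X[:,2]+c['cx'],c['fy']*X[:,1]/X[:,2]+c['cy']],-1)
E
python3 - <<'E'
from h import *
a,_=snap('top','top0');b,_=snap('side','side0')
o=readout.get_obs();print(o)
for n in('top','side'):
    c=eyes.calibration(n);print(n,c['fx'],-np.array(c['R']).T@np.array(c['t']),np.round(c['R'],2).tolist())
E
```

```text
{'t': 0.1, 'q': array([-1.39811802,  0.47770363,  0.02232118,  1.55632376, -0.01149656,
        1.10929389, -0.0830757 ]), 'joint_vel': array([ 0.00031626, -0.00164233, -0.00032662, -0.0028171 ,  0.00018549,
        0.000422  , -0.00115415]), 'joint_torque': array([ 4.46467791e-03, -5.97756958e+01,  1.61330022e+00, -2.81950629e+01,
        1.27471896e-02,  5.05972712e-03, -6.64154598e-06]), 'eef_pos': array([0.18689871, 0.64807053, 0.23044395]), 'tool_rot': array([-5.79438510e-05,  1.39896111e-01,  9.90165864e-01, -7.98301634e-04]), 'contact_force': array([ 0.34481968, -0.19053543,  0.16386933]), 'torque': array([-0.00139403, -0.08931047,  0.04892639]), 'gripper_width': 0.998769052704503}
top 399.9822240887849 [ 0.49544061 -0.11252592  1.1945906 ] [[0.02, -1.0, -0.0], [-1.0, -0.02, -0.05], [0.05, 0.0, -1.0]]
side 378.9592386635574 [ 0.2905196  -0.7065415   0.80247869] [[0.89, -0.45, -0.02], [-0.32, -0.6, -0.74], [0.32, 0.66, -0.68]]
```

View pics/top0.png

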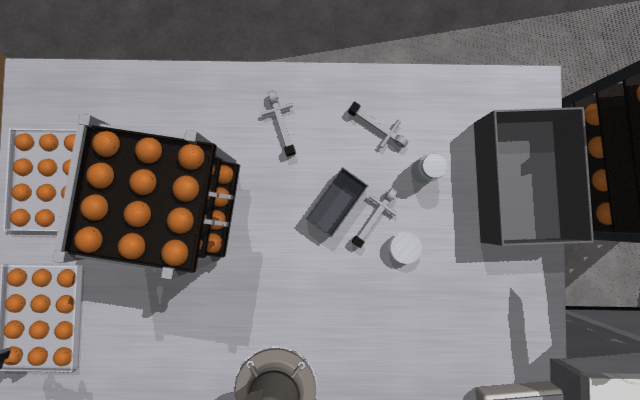

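View pics/side0.png

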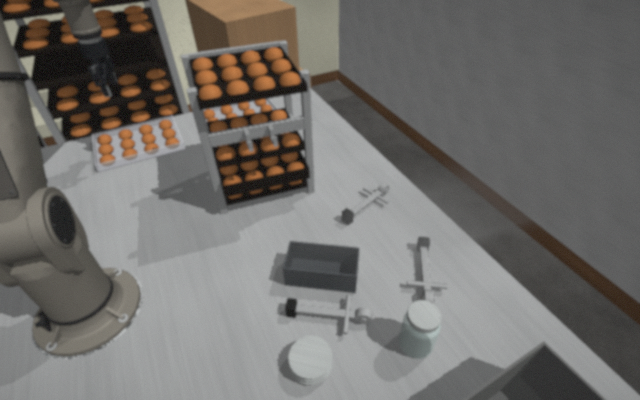

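Three bar-like things in the top view: A (280,125), B (378,127) and C (375,218). The base is at (275,385), so C, between tin, moulds and jar, is nearest. I'll confirm in an enlarged crop and measure.

```bash
python3 - <<'E'
from h import *
d=np.load('pics/top0.npy');W=world('top',d)
for n,(u,v) in dict(A=(280,125),B=(378,127),C=(375,218)).items(): print(n,W[v,u],np.hypot(*W[v,u,:2]))
im=cv2.imread('pics/top0.png')
a=cv2.resize(im[165:275,340:460],None,fx=5,fy=5,interpolation=2)[:600]
cv2.imwrite('pics/cropC.png',a)
b=cv2.resize(im[110:280,60:260],None,fx=3.5,fy=3.5,interpolation=2)
cv2.imwrite('pics/cropR.png',b)
# bar C mask by height
c=W[180:255,345:410];
for v in range(184,250,3): print(v,' '.join('%3d'%(1000*z) if z==z else ' . ' for z in W[v,348:408:2,2]))
E
```

```text
A [ 7.72410751e-01 -5.41242591e-04  2.43229522e-02] 0.7724109406276625
B [ 0.77107527 -0.29067997  0.02333101] 0.8240460590537567
C [ 0.50194843 -0.28418845  0.02122802] 0.5768147893387471
184   2   4   4   6   5   0  20  40  66  69   1   0   1  -2   3  -2  -3   0   0  -3   3   0   3   0   0   0  -1  -1   1  -1
187   4   5   0   2   1   1   3   2  15  65   0  -1  -3  -4   2   0  -1  -1   0  -1  -3   0  -1   0  -2   2   0   0   2  -3
190   3   2   3   1   0   5   3  23  71   0  -4   3   4   1  -2   0  -1  -1   3   0  26  30  32  31   0  -4   0   0  -4  -1
193   3   1   0   7   3   4  31  67  -2   1   0  -1   1  -2  -1   1  -1   2   0  26  .   42  37  42  33  -2  -2   0  -1   0
196   2   4   2   3   4  36  70  -2  -3   0  -2  26  24  -3   2   1  -1   0   0  32  35  40  40  40   0  -3   0   0  -5   1
199   3   5   5   5  44  69   0  -2   0   0  -3   1  24  20  24  -1  -2   0  21  25  31  34  34   0  -1   1   2   0   0  -1
202   7   2   4  50  65   2  -3  -3  -1  -1  -1   1   1   1  25  22  28  19  27  22  25  -6   0   0  -1  -2   2   1   0  -2
205   5   4  59  68  -5  -3  -2  -2   0   0
[... 1116 characters left out ...]
  24   2   0  -3   0   2  -1   3  -1   0  -2   1   1  -2  -1   0  12  14  27  43
235  -2   0   3   0   0  -2  24  28  23  22   1   1   0  -3   3   1  -6   0   0  -2   0  -3   4   0  30  43  44  46  45  44
238   2  -1   0  30  40  40  35  25   0  -3  -1   4   0   0  -2   3   1   1   1   0   0  -2  16  42  43  44  45  45  44  48
241   0  -2  27  40  40  39  41  40  37   0  -2   0   0  -1   3   3  -1   0  -2   0   4  15  43  46  47  45  44  44  47  45
244   1   0  -1   1  38  39  39  41   0  -4   0   1   1   0   0  -1   0  -4  -1   1   2  31  44  48  41  41  46  41  46  46
247   1   1   0   0  -2   1  39  -2   0   0   0   0   2   3   0   0   2  -3   0  -4  -2  28  44  48  46  44  47  42  44  40
```

View pics/cropC.png

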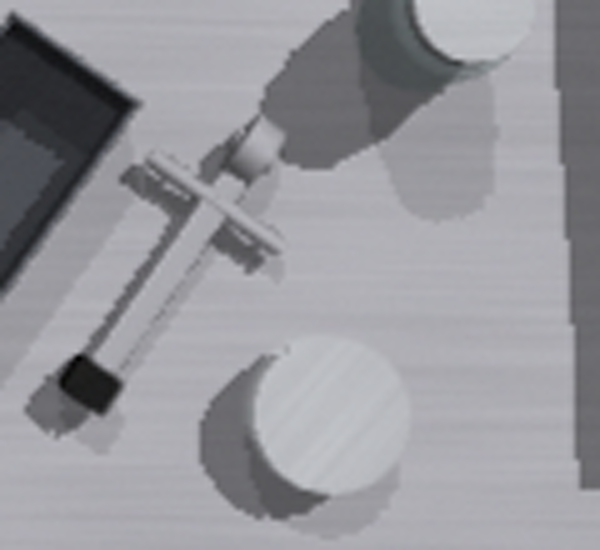

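View pics/cropR.png

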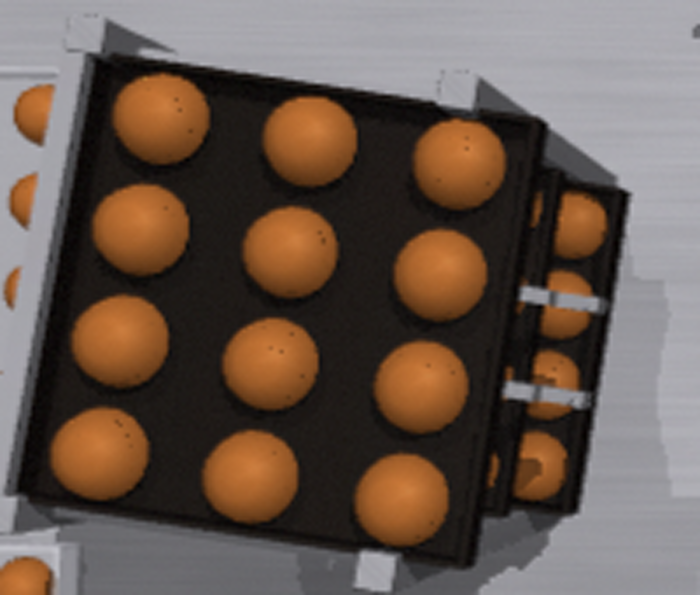

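The crop confirms C: eye at crop (258,148) = px (392,195), pin (215,203), black foot (90,383) = px (358,241). The rack crop shows two hooks, tips at px ≈(231,196) and (228,224), with the sliding tray sticking out behind them. Now the numbers.

```bash
python3 - <<'E'
from h import *
Wt=world('top',np.load('pics/top0.npy'));Ws=world('side',np.load('pics/side0.npy'))
# bar C
R=np.zeros((400,640),bool);R[186:250,350:398]=1
v,u=np.mgrid[0:400,0:640]
m=R&(Wt[...,2]>.012)&((u-392)*(-.0)+0>=0)&(abs((u-375)*46+(v-218)*34*1.0)>-1)
P=Wt[m]
f=np.array([.4745,-.26]); 
def sel(W,m): return W[m]
foot=Wt[R&(Wt[...,2]>.034)&(v>235)&(u<368)].reshape(-1,3).mean(0)
ey=Wt[R&(Wt[...,2]>.029)&(v<200)&(u>384)].reshape(-1,3)
sh=Wt[R&(Wt[...,2]>.014)&(Wt[...,2]<.031)&(v>208)&(v<236)&(u<388)]
L=cv2.fitLine(sh[:,:2].astype(np.float32),cv2.DIST_HUBER,0,.01,.01).ravel()
print('foot',foot,'eye top',ey.mean(0),len(ey),'shank line',L,np.degrees(np.arctan2(L[1],L[0])))
e=ey.mean(0)-foot;print('foot->eye',e,np.hypot(*e[:2]),np.degrees(np.arctan2(e[1],e[0])))
# rack: top tray front edge in top view: per row the last column with z>.37
E=[]
for r in range(150,262,2):
    c=[x for x in range(150,235) if Wt[r,x,2]>.365]
    if c: E.append(Wt[r,max(c)])
E=np.array(E);l=cv2.fitLine(E[:,:2].astype(np.float32),cv2.DIST_HUBER,0,.01,.01).ravel()
print('top edge',l,np.median(E[:,2]))
# sliding tray top front edge
T=[]
for r in range(172,250,2):
    c=[x for x in range(200,250) if .10<Wt[r,x,2]<.145]
    if c: T.append(Wt[r,max(c)])
T=np.array(T);lt=cv2.fitLine(T[:,:2].astype(np.float32),cv2.DIST_HUBER,0,.01,.01).ravel()
print('tray edge',lt,np.median(T[:,2]),T[[0,-1]])
# side cloud rack frame
d=l[:2]*np.sign(l[0]); n=np.array([-d[1],d[0]]); n*=np.sign(n[1])   # n into rack (+y world)
p0=l[2:]+n*.036
for nm,W in(('top',Wt),('side',Ws)):
    Q=W.reshape(-1,3);Q=Q[np.isfinite(Q[:,0])];x=(Q[:,:2]-p0)@n;y=(Q[:,:2]-p0)@d
    for a,b in((.055,.16),(.245,.275),(.2,.235),(.365,.4),(.262,.275)):
        k=(Q[:,2]>a)&(Q[:,2]<b)&(abs(y)<.22)&(x>-.12)&(x<.1)
        h,ed=np.histogram(x[k],bins=np.arange(-.12,.1,.005));print(nm,a,b,h.tolist())
    k=(Q[:,2]>.25)&(Q[:,2]<.28)&(x<-.042)&(x>-.08)&(abs(y)<.1)
    print('hooks y',np.round(np.sort(y[k]),3).tolist()[::3],'x',x[k].min() if k.any() else 0)
print('p0',p0,'n',n,'d',d)
E
```

```text
foot [ 0.43311382 -0.23344443  0.03921618] eye top [ 0.57155732 -0.32761373  0.03595857] 86 shank line [ 0.7996001  -0.60053277  0.4905514  -0.27358493] -36.908066
foot->eye [ 0.1384435  -0.0941693  -0.00325761] 0.16743494472939527 -34.22354556201891
top edge [ 0.9907232  -0.13589518  0.52151924  0.11508935] 0.3706649768279446
tray edge [ 0.9907764  -0.13550675  0.5083373   0.12035395] 0.10695488656608226 [[0.62030986 0.10507518 0.11378701]
 [0.41397728 0.13337782 0.10725983]]
top 0.055 0.16 [0, 0, 0, 0, 0, 0, 0, 0, 0, 0, 0, 0, 0, 0, 0, 0, 0, 360, 48, 40, 212, 193, 186, 261, 216, 159, 92, 30, 0, 0, 0, 0, 0, 0, 0, 0, 0, 0, 0, 0, 0, 0, 0]
top 0.245 0.275 [0, 0, 0, 0, 0, 0, 0, 0, 0, 0, 0, 28, 19, 4, 20, 17, 19, 17, 30, 9, 12, 7, 0, 0, 0, 0, 0, 0, 0, 0, 0, 0, 0, 0, 0, 0, 0, 0, 0, 0, 0, 0, 0]
top 0.2 0.235 [0, 0, 0, 0, 0, 0, 0, 0, 0, 0, 0, 0, 0, 0, 0, 0, 0, 0, 0, 0, 0, 0, 0, 37, 36, 3, 0, 0, 0, 0, 0, 0, 0, 0, 0, 0, 0, 0, 0, 0, 0, 0, 0]
top 0.365 0.4 [0, 0, 0, 0, 0, 0, 0, 0, 0, 0, 0, 0, 0, 0, 0, 0, 449, 201, 113, 320, 433, 446, 387, 377, 359, 265, 255, 255, 240, 218, 161, 237, 313, 326, 31
[... 845 characters left out ...]
 4, 7, 29, 33, 35, 43, 22, 12, 0, 0, 0, 0, 0, 0, 0, 0, 0]
side 0.365 0.4 [0, 0, 0, 0, 0, 0, 0, 0, 0, 0, 0, 0, 0, 0, 0, 16, 836, 189, 5, 3, 159, 226, 209, 245, 173, 86, 60, 39, 21, 19, 19, 20, 21, 25, 23, 35, 36, 84, 298, 255, 215, 128, 90]
side 0.262 0.275 [0, 0, 0, 0, 0, 0, 0, 0, 0, 0, 0, 25, 13, 2, 0, 0, 0, 19, 19, 1, 3, 5, 4, 287, 194, 28, 17, 2, 0, 0, 0, 0, 0, 0, 0, 0, 0, 0, 0, 0, 0, 0, 0]
hooks y [-0.042, -0.042, -0.041, -0.04, -0.039, -0.038, -0.037, -0.036, -0.036, -0.035, -0.034, -0.033, -0.032, 0.022, 0.022, 0.023, 0.024, 0.024, 0.025, 0.026, 0.027, 0.028, 0.029, 0.03, 0.031, 0.032] x -0.064704866786387
p0 [0.5264115  0.15075538] n [0.13589518 0.9907232 ] d [ 0.9907232  -0.13589518]
```

Bar C (0.57,-0.33 eye) is the one at 0.58 m; A and B are at 0.77 and 0.82. The rack front normal has yaw 82.2°, the seat is ≈(0.515,0.109,0.260), and the tray is out ≈32 mm. First go up, over the rack's corner, to its front with the jaws shut.

```bash
python3 -m crank '[{"jaw":0,"z":-50},{"jaw":0,"z":-50},{"jaw":0,"z":-50},{"jaw":0,"z":-50},{"jaw":0,"z":-50},{"jaw":0,"z":-50},{"jaw":0,"x":-30,"y":-37},{"jaw":0,"x":-30,"y":-37},{"jaw":0,"x":-30,"y":-37},{"jaw":0,"x":-30,"y":-37},{"jaw":0,"x":-30,"y":-37},{"jaw":0,"x":-30,"y":-37}]' 20
python3 -m crank '[{"jaw":0,"x":-30,"y":-37},{"jaw":0,"x":-30,"y":-37},{"jaw":0,"x":-30,"y":-37},{"jaw":0,"x":-30,"y":-37},{"jaw":0,"x":-30,"y":-37},{"jaw":0,"x":-30,"y":-37},{"jaw":0,"x":-30,"y":-37},{"jaw":0,"x":-30,"y":-37},{"jaw":0,"x":-30,"y":-37},{"jaw":0,"x":-30,"y":-37},{"jaw":0},{"jaw":0}]'
python3 -m crank '[{"jaw":0,"az":10},{"jaw":0,"az":10},{"jaw":0,"az":10},{"jaw":0,"az":10},{"jaw":0,"az":10},{"jaw":0,"az":10},{"jaw":0,"az":10},{"jaw":0,"az":10},{"jaw":0,"az":1.7},{"jaw":0}]'
python3 -c "from h import *;print(np.round(readout.get_obs()['q'],2))"
```

```text
[-1.4   0.48  0.02  1.56 -0.01  1.11 -0.08]schema error: expected keys jaw, x, y, z, ax, ay, az
schema error: expected keys jaw, x, y, z, ax, ay, az
schema error: expected keys jaw, x, y, z, ax, ay, az
```

```bash
python3 -m crank '[{"jaw":0,"x":0,"y":0,"z":-60,"ax":0,"ay":0,"az":0},{"jaw":0,"x":0,"y":0,"z":-60,"ax":0,"ay":0,"az":0},{"jaw":0,"x":0,"y":0,"z":-60,"ax":0,"ay":0,"az":0},{"jaw":0,"x":0,"y":0,"z":-60,"ax":0,"ay":0,"az":0},{"jaw":0,"x":0,"y":0,"z":-60,"ax":0,"ay":0,"az":0},{"jaw":0,"x":-30,"y":-37,"z":0,"ax":0,"ay":0,"az":0},{"jaw":0,"x":-30,"y":-37,"z":0,"ax":0,"ay":0,"az":0},{"jaw":0,"x":-30,"y":-37,"z":0,"ax":0,"ay":0,"az":0},{"jaw":0,"x":-30,"y":-37,"z":0,"ax":0,"ay":0,"az":0},{"jaw":0,"x":-30,"y":-37,"z":0,"ax":0,"ay":0,"az":0},{"jaw":0,"x":-30,"y":-37,"z":0,"ax":0,"ay":0,"az":0},{"jaw":0,"x":-30,"y":-37,"z":0,"ax":0,"ay":0,"az":0}]' 20
python3 -m crank '[{"jaw":0,"x":-30,"y":-37,"z":0,"ax":0,"ay":0,"az":0},{"jaw":0,"x":-30,"y":-37,"z":0,"ax":0,"ay":0,"az":0},{"jaw":0,"x":-30,"y":-37,"z":0,"ax":0,"ay":0,"az":0},{"jaw":0,"x":-30,"y":-37,"z":0,"ax":0,"ay":0,"az":0},{"jaw":0,"x":-30,"y":-37,"z":0,"ax":0,"ay":0,"az":0},{"jaw":0,"x":-30,"y":-37,"z":0,"ax":0,"ay":0,"az":0},{"jaw":0,"x":-30,"y":-37,"z":0,"ax":0,"ay":0,"az":0},{"jaw":0,"x":-30,"y":-37,"z":0,"ax":0,"ay":0,"az":0},{"jaw":0,"x":-30,"y":-37,"z":0,"ax":0,"ay":0,"az":0},{"jaw":0,"x":0,"y":0,"z":0,"ax":0,"ay":0,"az":0}]'
python3 -m crank '[{"jaw":0,"x":0,"y":0,"z":0,"ax":0,"ay":0,"az":10},{"jaw":0,"x":0,"y":0,"z":0,"ax":0,"ay":0,"az":10},{"jaw":0,"x":0,"y":0,"z":0,"ax":0,"ay":0,"az":10},{"jaw":0,"x":0,"y":0,"z":0,"ax":0,"ay":0,"az":10},{"jaw":0,"x":0,"y":0,"z":0,"ax":0,"ay":0,"az":10},{"jaw":0,"x":0,"y":0,"z":0,"ax":0,"ay":0,"az":10},{"jaw":0,"x":0,"y":0,"z":0,"ax":0,"ay":0,"az":10},{"jaw":0,"x":0,"y":0,"z":0,"ax":0,"ay":0,"az":10},{"jaw":0,"x":0,"y":0,"z":0,"ax":0,"ay":0,"az":1.7},{"jaw":0,"x":0,"y":0,"z":0,"ax":0,"ay":0,"az":0}]'
python3 -c "from h import *;print(np.round(readout.get_obs()['q'],2))"
```

```text
t: 1.6
eef_pos: [0.3175, 0.3398, 0.531]
tool_rot: [-0.0, 0.14, 0.99, -0.0]
contact_force: [-0.6, 0.3, 0.5]
gripper_width: 0.002
t: 2.85
eef_pos: [0.4842, -0.0573, 0.5311]
tool_rot: [-0.0, 0.144, 0.99, -0.001]
contact_force: [0.2, -0.1, -0.7]
gripper_width: -0.003
t: 4.1
eef_pos: [0.484, -0.0528, 0.5311]
tool_rot: [-0.0, 0.752, 0.659, -0.0]
contact_force: [0.2, -0.5, -1.4]
gripper_width: -0.001
[-0.75 -0.02  0.73  1.52  0.01  1.63 -0.15]
```

```bash
cat >> h.py <<'E'
O=np.array([.5208,.1505,0]);nv=np.array([.1359,.9907,0]);dv=np.array([.9907,-.1359,0]);Z=np.array([0,0,1.])
from scipy.spatial.transform import Rotation as Ro
def R_of(o): q=o['tool_rot']; return Ro.from_quat([q[1],q[2],q[3],q[0]])
def rk(x,y,z): return O+nv*x-dv*y+Z*z     # rack -> world
def rinv(p): p=np.array(p)-O; return np.array([p@nv,-p@dv,p[2]])*1000
def lean(deg): # tool x = into rack, leaned
    a=np.radians(deg); z=-Z*np.cos(a)+nv*np.sin(a); return Ro.from_matrix(np.stack([np.cross(dv,z),dv,z],1))
def delta(P,Rt=None):
    o=readout.get_obs();R=R_of(o)
    print('tool shift mm',np.round(R.inv().apply(np.array(P)-o['eef_pos'])*1000,1), 'rotvec deg',None if Rt is None else np.round(np.degrees((R.inv()*Rt).as_rotvec()),1),'rackpos',np.round(rinv(o['eef_pos']),1),'F',np.round(o['contact_force'],1),'q',np.round(o['q'],2),'t',o['t'])
E
python3 -m crank '[{"jaw":0,"x":0,"y":0,"z":0,"ax":0,"ay":10,"az":0},{"jaw":0,"x":0,"y":0,"z":0,"ax":0,"ay":10,"az":0},{"jaw":0,"x":0,"y":0,"z":0,"ax":0,"ay":10,"az":0},{"jaw":0,"x":0,"y":0,"z":0,"ax":0,"ay":10,"az":0},{"jaw":0,"x":0,"y":0,"z":0,"ax":0,"ay":10,"az":0},{"jaw":0,"x":0,"y":0,"z":0,"ax":0,"ay":0,"az":0}]'
python3 -c "
from h import *
delta(rk(-.1,0,.105),lean(50))"
```

```text
t: 4.85
eef_pos: [0.4839, -0.0551, 0.529]
tool_rot: [-0.278, 0.685, 0.594, 0.318]
contact_force: [-0.3, 0.5, 1.1]
gripper_width: 0.0
tool shift mm [-254.5    9.8  356.1] rotvec deg [ 0.   0.1 -0.3] rackpos [-208.7    8.6  529. ] F [-0.3  0.5  1.1] q [-0.39  0.18  1.03  1.66 -0.91  1.84  0.49] t 4.85
```

```bash
python3 -m crank '[{"jaw":0,"x":-28.3,"y":1.1,"z":39.6,"ax":0,"ay":0,"az":0},{"jaw":0,"x":-28.3,"y":1.1,"z":39.6,"ax":0,"ay":0,"az":0},{"jaw":0,"x":-28.3,"y":1.1,"z":39.6,"ax":0,"ay":0,"az":0},{"jaw":0,"x":-28.3,"y":1.1,"z":39.6,"ax":0,"ay":0,"az":0},{"jaw":0,"x":-28.3,"y":1.1,"z":39.6,"ax":0,"ay":0,"az":0},{"jaw":0,"x":-28.3,"y":1.1,"z":39.6,"ax":0,"ay":0,"az":0},{"jaw":0,"x":-28.3,"y":1.1,"z":39.6,"ax":0,"ay":0,"az":0},{"jaw":0,"x":-28.3,"y":1.1,"z":39.6,"ax":0,"ay":0,"az":0},{"jaw":0,"x":-28.3,"y":1.1,"z":39.6,"ax":0,"ay":0,"az":0},{"jaw":0,"x":0,"y":0,"z":0,"ax":0,"ay":0,"az":0}]'
python3 -c "
from h import *
delta(rk(-.0,0,.105),lean(50))"
```

```text
t: 6.1
eef_pos: [0.5076, 0.0565, 0.1054]
tool_rot: [-0.28, 0.681, 0.598, 0.316]
contact_force: [0.2, -1.0, 0.5]
gripper_width: -0.002
tool shift mm [60.7  1.1 72.9] rotvec deg [-0.5  0.   0.1] rackpos [-94.9   0.3 105.4] F [ 0.2 -1.   0.5] q [-0.27  0.73  0.7   2.13 -1.35  1.39  1.22] t 6.1
```

```bash
python3 -m crank '[{"jaw":0,"x":12.9,"y":0,"z":15.3,"ax":0,"ay":0,"az":0},{"jaw":0,"x":12.9,"y":0,"z":15.3,"ax":0,"ay":0,"az":0},{"jaw":0,"x":6.4,"y":0,"z":7.7,"ax":0,"ay":0,"az":0},{"jaw":0,"x":5,"y":0,"z":6,"ax":0,"ay":0,"az":0},{"jaw":0,"x":5,"y":0,"z":6,"ax":0,"ay":0,"az":0},{"jaw":0,"x":5,"y":0,"z":6,"ax":0,"ay":0,"az":0},{"jaw":0,"x":5,"y":0,"z":6,"ax":0,"ay":0,"az":0},{"jaw":0,"x":0,"y":0,"z":0,"ax":0,"ay":0,"az":0}]'
python3 -c "
from h import *
delta(rk(-.0,0,.105),lean(50))"
```

```text
t: 7.1
eef_pos: [0.5212, 0.1343, 0.1097]
tool_rot: [-0.277, 0.682, 0.597, 0.32]
contact_force: [-0.5, 0.7, -0.4]
gripper_width: -0.002
tool shift mm [ 6.7 -2.6 15.3] rotvec deg [ 0.1 -0.   0.3] rackpos [-16.   -2.6 109.7] F [-0.5  0.7 -0.4] q [-0.17  0.6   0.35  2.14 -1.36  1.11  1.09] t 7.1
```

```bash
python3 -m crank '[{"jaw":0,"x":1,"y":0,"z":6,"ax":0,"ay":0,"az":0},{"jaw":0,"x":2,"y":0,"z":5,"ax":0,"ay":0,"az":0},{"jaw":0,"x":2,"y":0,"z":3,"ax":0,"ay":0,"az":0}]'
python3 -m crank '[{"jaw":0,"x":2,"y":0,"z":3,"ax":0,"ay":0,"az":0},{"jaw":0,"x":0,"y":0,"z":0,"ax":0,"ay":0,"az":0}]'
python3 -c "
from h import *
snap('side','side1')
delta(rk(-.0,0,.105),lean(50))"
```

```text
t: 7.48
eef_pos: [0.5226, 0.1471, 0.1025]
tool_rot: [-0.277, 0.683, 0.596, 0.319]
contact_force: [-6.1, -18.9, 14.6]
gripper_width: -0.002
t: 7.72
eef_pos: [0.5229, 0.1471, 0.1019]
tool_rot: [-0.275, 0.685, 0.595, 0.318]
contact_force: [-7.2, -18.9, 12.4]
gripper_width: -0.002
tool shift mm [ 4.3 -2.5  0.4] rotvec deg [ 0.3  0.2 -0.1] rackpos [ -3.1  -2.5 101.9] F [ -6.3 -19.6  13.5] q [-0.11  0.59  0.24  2.14 -1.36  1.03  1.07] t 7.775
```

View pics/side1.png

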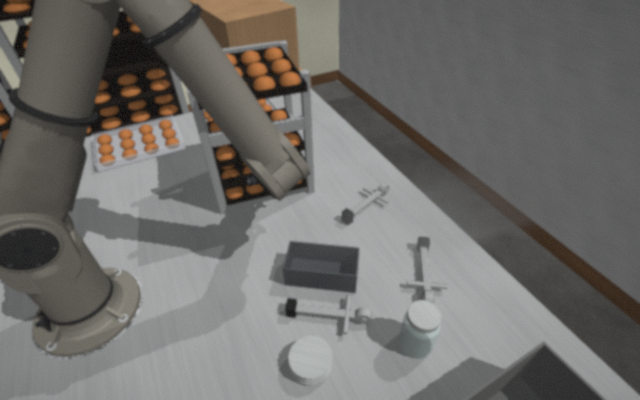

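Forearm covers the tray front; the force rose to 20 N at about flush, which suggests the stop. Back off and verify.

```bash
python3 -m crank '[{"jaw":0,"x":-6,"y":0,"z":-8,"ax":0,"ay":0,"az":0},{"jaw":0,"x":-19,"y":0,"z":-23,"ax":0,"ay":0,"az":0},{"jaw":0,"x":-26,"y":0,"z":-31,"ax":0,"ay":0,"az":0},{"jaw":0,"x":-26,"y":0,"z":-31,"ax":0,"ay":0,"az":0},{"jaw":0,"x":-10,"y":0,"z":-50,"ax":0,"ay":0,"az":0},{"jaw":60,"x":0,"y":0,"z":-60,"ax":0,"ay":-10,"az":0},{"jaw":60,"x":0,"y":0,"z":-60,"ax":0,"ay":-10,"az":0},{"jaw":60,"x":0,"y":0,"z":-60,"ax":0,"ay":-10,"az":0},{"jaw":60,"x":0,"y":0,"z":-40,"ax":0,"ay":-10,"az":0},{"jaw":60,"x":0,"y":0,"z":0,"ax":0,"ay":-10,"az":0},{"jaw":60,"x":0,"y":0,"z":0,"ax":0,"ay":0,"az":0}]'
python3 - <<'E'
from h import *
snap('top','top2');snap('side','side2')
Wt=world('top',np.load('pics/top2.npy'));Ws=world('side',np.load('pics/side2.npy'))
for W,a,b in((Ws,.095,.128),(Ws,.03,.048),(Ws,.172,.19),(Ws,.245,.27)):
    Q=W.reshape(-1,3);Q=Q[np.isfinite(Q[:,0])]; x=(Q-O)@nv;y=(Q-O)@dv
    k=(Q[:,2]>a)&(Q[:,2]<b)&(abs(y)<.12)&(x>-.05)&(x<.02);print(a,k.sum(),np.percentile(x[k],[5,25,50,75]).round(4) if k.any() else '')
# bar refine
v,u=np.mgrid[0:400,0:640]
for tag,W,im,in_ in(('top',Wt,0,0),('side',Ws,0,0)):
    P=W.reshape(-1,3);P=P[np.isfinite(P[:,0])]
    c=np.array([.4905,-.2736]);t=np.array([.815,-.58]);t/=np.hypot(*t);
    for it in range(3):
        s=(P[:,:2]-c)@t; w=(P[:,:2]-c)@np.array([-t[1],t[0]])
        k=(P[:,2]>.014)&(P[:,2]<.034)&(s>-.045)&(s<.045)&(abs(w)<.018)
        l=cv2.fitLine(P[k,:2].astype(np.float32),cv2.DIST_L2,0,.01,.01).ravel();t=l[:2]*np.sign(l[0]);c=l[2:]
    s=(P[:,:2]-c)@t; w=(P[:,:2]-c)@np.array([-t[1],t[0]])
    kp=(P[:,2]>.012)&(P[:,2]<.034)&(abs(w)>.017)&(abs(w)<.055)&(s>.02)&(s<.1)
    ke=(P[:,2]>.031)&(abs(w)<.025)&(s>.05)&(s<.15); kf=(P[:,2]>.033)&(abs(w)<.025)&(s<-.03)&(s>-.12)
    print(tag,'ang',np.degrees(np.arctan2(t[1],t[0])),'c',c,'pin s',np.median(s[kp]),kp.sum(),'eye s',np.percentile(s[ke],[2,50,98]),'w',np.median(w[ke]),'foot s',np.percentile(s[kf],[2,50,98]),'w',np.median(w[kf]))
    sp=np.median(s[kp]); print('eye from pin',c+t*(sp+.038), 'pin', c+t*sp)
delta([.55,-.31,.25])
E
```

```text
t: 9.15
eef_pos: [0.4834, -0.135, 0.3014]
tool_rot: [0.0, 0.75, 0.661, 0.001]
contact_force: [0.5, 0.8, -1.3]
gripper_width: 0.599
0.095 559 [-0.0024 -0.0007  0.0003  0.0015]
0.03 418 [-0.0022 -0.0005  0.0008  0.0025]
0.172 245 [-0.0023 -0.0008  0.0005  0.0022]
0.245 386 [-0.0274 -0.0011  0.0002  0.0015]Traceback (most recent call last):
  File "<stdin>", line 19, in <module>
    return _quantile_unchecked(
        a, q, axis, out, overwrite_input, method, keepdims, weights)
    return _ureduce(a,
                    func=_quantile_ureduce_func,
    ...<5 lines>...
                    overwrite_input=overwrite_input,
                    method=method)
    r = func(a, **kwargs)
    result = _quantile(arr,
                       quantiles=q,
    ...<2 lines>...
                       out=out,
                       weights=wgt)
    slices_having_nans = np.isnan(arr[-1, ...])
                                  ~~~^^^^^^^^^
IndexError: index -1 is out of bounds for axis 0 with size 0
```

```bash
python3 - <<'E'
import cv2
a=cv2.imread('pics/side2.png')[40:215,180:330];b=cv2.imread('pics/top2.png')[150:275,320:470]
a=cv2.resize(a,None,fx=2.6,fy=2.6,interpolation=2);b=cv2.resize(b,None,fx=2.6,fy=2.6,interpolation=2)
b=cv2.copyMakeBorder(b,0,a.shape[0]-b.shape[0],0,0,0);cv2.imwrite('pics/c2.png',cv2.hconcat([a,b]))
E
```

```text
(no output)
```

View pics/c2.png

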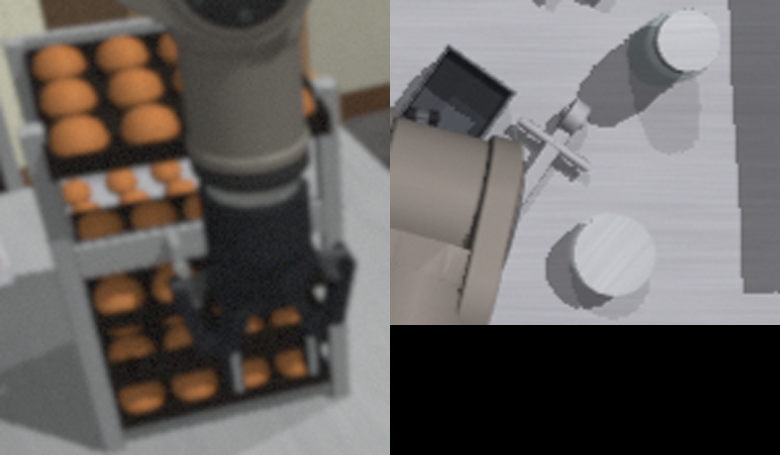

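The tray's front now lies in the same plane as the fixed trays (0.3 mm vs 0.5–0.8), so it is home. The bar stands untouched. Fit the bar from the unobstructed first images.

```bash
python3 - <<'E'
from h import *
Wt=world('top',np.load('pics/top0.npy'));Ws=world('side',np.load('pics/side0.npy'))
for tag,W in(('top',Wt),('side',Ws)):
    P=W.reshape(-1,3);P=P[np.isfinite(P[:,0])]
    c=np.array([.4905,-.2736]);t=np.array([.815,-.58]);t/=np.hypot(*t);
    for it in range(4):
        s=(P[:,:2]-c)@t; w=(P[:,:2]-c)@np.array([-t[1],t[0]])
        k=(P[:,2]>.016)&(P[:,2]<.034)&(s>-.045)&(s<.045)&(abs(w)<.018)
        l=cv2.fitLine(P[k,:2].astype(np.float32),cv2.DIST_L2,0,.01,.01).ravel();t=l[:2]*np.sign(l[0]);c=l[2:]
    s=(P[:,:2]-c)@t; w=(P[:,:2]-c)@np.array([-t[1],t[0]])
    kp=(P[:,2]>.014)&(P[:,2]<.034)&(abs(w)>.017)&(abs(w)<.055)&(s>.02)&(s<.1)
    ke=(P[:,2]>.031)&(abs(w)<.025)&(s>.05)&(s<.15); kf=(P[:,2]>.033)&(abs(w)<.025)&(s<-.03)&(s>-.12)
    print(tag,'ang',np.degrees(np.arctan2(t[1],t[0])),'c',c,'pin s',np.median(s[kp]),kp.sum(),'eye s',np.percentile(s[ke],[2,50,98]),'w',np.median(w[ke]),'foot s',np.percentile(s[kf],[2,50,98]),'w',np.median(w[kf]))
    sp=np.median(s[kp]); print('eye from pin',c+t*(sp+.038),'from foot',c+t*(np.median(s[kf])+.168),'eye mean', P[ke].mean(0))
    T=P[(P[:,2]>.05)&(P[:,2]<.085)&(np.hypot(P[:,0]-.57,P[:,1]+.2)<.2)&(P[:,1]>-.36)];dd=(T[:,:2]-(c+t*.09));print('tin: along, across closest',[ (round(a,3),round(b,3)) for a,b in zip(*(lambda q:(q@t,q@np.array([-t[1],t[0]])))(dd[np.argsort((dd**2).sum(1))[:4]]))])
E
```

```text
top ang -34.504955 c [ 0.48940176 -0.27252135] pin s 0.06084790643973361 89 eye s [0.08290854 0.09771616 0.11517035] w 0.00048684008070152456 foot s [-0.07953142 -0.06824977 -0.05703657] w -2.6214367044259763e-05
eye from pin [ 0.57086006 -0.32851647] from foot [ 0.57160365 -0.32902761] eye mean [ 0.57042699 -0.32793465  0.03650693]
tin: along, across closest [(np.float64(-0.016), np.float64(0.073)), (np.float64(-0.022), np.float64(0.072)), (np.float64(-0.014), np.float64(0.075)), (np.float64(-0.02), np.float64(0.074))]
side ang -34.035313 c [ 0.49010167 -0.27651653] pin s 0.058647917720869164 131 eye s [0.08149395 0.09675996 0.11125452] w -0.0008930814421831432 foot s [-0.08232691 -0.07056747 -0.05938502] w -2.309410039820504e-05
eye from pin [ 0.57019309 -0.33061073] from foot [ 0.57084329 -0.33104988] eye mean [ 0.5699332  -0.33102217  0.03639144]
tin: along, across closest [(np.float64(-0.017), np.float64(0.073)), (np.float64(-0.017), np.float64(0.073)), (np.float64(-0.016), np.float64(0.073)), (np.float64(-0.016), np.float64(0.074))]
```

```bash
cat >> h.py <<'E'
def down(yaw): # tool y at yaw deg, pointing down
    a=np.radians(yaw); y=np.array([np.cos(a),np.sin(a),0]); return Ro.from_matrix(np.stack([np.cross(y,-Z),y,-Z],1))
E
python3 -c "
from h import *
delta([.5708,-.3295,.2],down(55.7))"
```

```text
tool shift mm [-177.7  113.7   99.9] rotvec deg [ -0.   -0.1 -63.4] rackpos [-291.5   -0.8  300.4] F [-0.4 -0.3 -0.1] q [-0.43  0.13  0.65  1.91 -0.09  1.14  0.12] t 9.25
```

```bash
python3 -m crank '[{"jaw":60,"x":-44,"y":28,"z":0,"ax":0,"ay":0,"az":0},{"jaw":60,"x":-44,"y":28,"z":0,"ax":0,"ay":0,"az":0},{"jaw":60,"x":-44,"y":28,"z":0,"ax":0,"ay":0,"az":0},{"jaw":60,"x":-45,"y":29,"z":0,"ax":0,"ay":0,"az":0},{"jaw":60,"x":0,"y":0,"z":15,"ax":0,"ay":0,"az":-10},{"jaw":60,"x":0,"y":0,"z":15,"ax":0,"ay":0,"az":-10},{"jaw":60,"x":0,"y":0,"z":15,"ax":0,"ay":0,"az":-10},{"jaw":60,"x":0,"y":0,"z":15,"ax":0,"ay":0,"az":-10},{"jaw":60,"x":0,"y":0,"z":15,"ax":0,"ay":0,"az":-10},{"jaw":60,"x":0,"y":0,"z":15,"ax":0,"ay":0,"az":-10},{"jaw":60,"x":0,"y":0,"z":10,"ax":0,"ay":0,"az":-3.5},{"jaw":60,"x":0,"y":0,"z":0,"ax":0,"ay":0,"az":0}]'
python3 -c "
from h import *
delta([.5708,-.3295,.005],down(55.7))"
```

```text
t: 10.75
eef_pos: [0.5683, -0.3315, 0.199]
tool_rot: [-0.002, 0.297, 0.955, 0.001]
contact_force: [-0.3, -0.1, -0.1]
gripper_width: 0.601
tool shift mm [ -1.7   3.1 194. ] rotvec deg [-0.  -0.2 -0.2] rackpos [-471.1 -112.5  199. ] F [-0.3 -0.1 -0.1] q [ 0.15  0.5   0.4   1.65 -0.22  1.04  1.59] t 10.75
```

```bash
python3 -m crank '[{"jaw":60,"x":-1.7,"y":3,"z":45,"ax":0,"ay":0,"az":0},{"jaw":60,"x":0,"y":0,"z":45,"ax":0,"ay":0,"az":0},{"jaw":60,"x":0,"y":0,"z":40,"ax":0,"ay":0,"az":0},{"jaw":60,"x":0,"y":0,"z":25,"ax":0,"ay":0,"az":0},{"jaw":60,"x":0,"y":0,"z":25,"ax":0,"ay":0,"az":0},{"jaw":60,"x":0,"y":0,"z":13,"ax":0,"ay":0,"az":0},{"jaw":60,"x":0,"y":0,"z":0,"ax":0,"ay":0,"az":0}]'
python3 -c "
from h import *
snap('side','side3');snap('top','top3')
delta([.5708,-.3295,.005],down(55.7))
print(proj('side',[[.5708,-.3295,.02]]))
a=cv2.imread('pics/side3.png')[240:380,270:470];cv2.imwrite('pics/c3.png',cv2.resize(a,None,fx=4,fy=4,interpolation=2))"
```

```text
t: 11.62
eef_pos: [0.5727, -0.329, 0.0072]
tool_rot: [-0.001, 0.296, 0.955, 0.0]
contact_force: [0.4, 0.1, 0.1]
gripper_width: 0.598
tool shift mm [ 2.4 -1.9  3.7] rotvec deg [ 0.   0.1 -0. ] rackpos [-468.1 -117.8    8.7] F [-0.6 -0.8 -0. ] q [ 0.21  0.74  0.31  1.75 -0.32  0.71  1.66] t 11.725
[[363.33513035 315.93979889]]
```

View pics/c3.png

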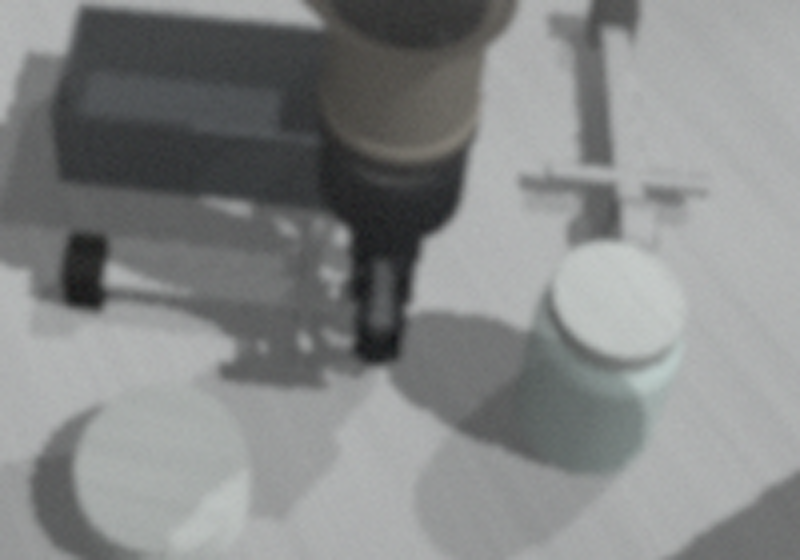

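The hand straddles the eye (crop (378,330)), clear of the tin and jar. Correct by 2–3 mm and close firmly.

```bash
python3 -m crank '[{"jaw":60,"x":2.4,"y":-1.5,"z":3,"ax":0,"ay":0,"az":0},{"jaw":60,"x":0,"y":0,"z":0,"ax":0,"ay":0,"az":0},{"jaw":20,"x":0,"y":0,"z":0,"ax":0,"ay":0,"az":0},{"jaw":20,"x":0,"y":0,"z":0,"ax":0,"ay":0,"az":0},{"jaw":20,"x":0,"y":0,"z":0,"ax":0,"ay":0,"az":0},{"jaw":20,"x":0,"y":0,"z":0,"ax":0,"ay":0,"az":0},{"jaw":20,"x":0,"y":0,"z":0,"ax":0,"ay":0,"az":0}]' 55
python3 -m crank '[{"jaw":20,"x":0,"y":0,"z":-8,"ax":0,"ay":0,"az":0},{"jaw":20,"x":0,"y":0,"z":-15,"ax":0,"ay":0,"az":0},{"jaw":20,"x":0,"y":0,"z":-20,"ax":0,"ay":0,"az":0},{"jaw":20,"x":0,"y":0,"z":-20,"ax":0,"ay":0,"az":0},{"jaw":20,"x":0,"y":0,"z":0,"ax":0,"ay":0,"az":0}]'
python3 -c "
from h import *
_,d=snap('side','side4');W=world('side',d)
delta([.5708,-.3295,.35])
print(np.round(readout.get_obs()['torque'],2))
a=cv2.imread('pics/side4.png')[220:380,250:470];cv2.imwrite('pics/c4.png',cv2.resize(a,None,fx=3,fy=3,interpolation=2))"
```

```text
t: 12.6
eef_pos: [0.5708, -0.3286, 0.0053]
tool_rot: [0.0, 0.295, 0.956, -0.0]
contact_force: [-1.8, 0.6, 5.3]
gripper_width: 0.316
t: 13.22
eef_pos: [0.5721, -0.3294, 0.0706]
tool_rot: [0.002, 0.295, 0.956, -0.0]
contact_force: [0.3, -0.2, -2.2]
gripper_width: 0.312
tool shift mm [  -0.6   -0.8 -280.8] rotvec deg None rackpos [-467.9 -115.2   69.2] F [-0.3 -0.  -2.2] q [ 0.18  0.65  0.35  1.74 -0.29  0.8   1.64] t 13.275
[-0.01 -0.07 -0.01]
```

View pics/c4.png

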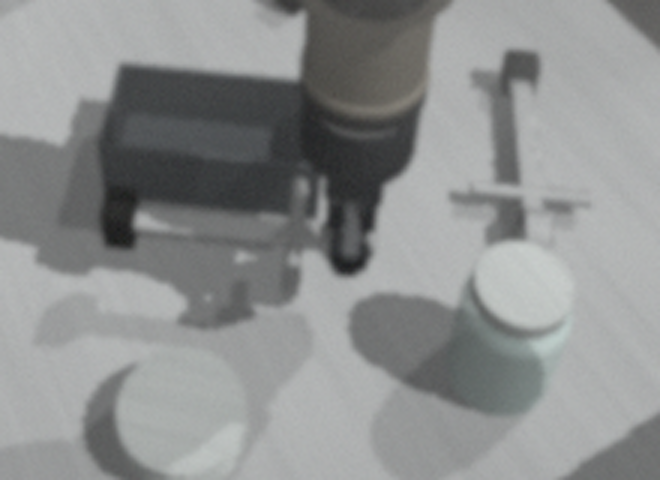

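Bar firmly held and level (weight 2.2 N; foot at crop (118,215) at the same height as the eye). Lift on up, then ease the grip.

```bash
python3 -m crank '[{"jaw":20,"x":0,"y":0,"z":-25,"ax":0,"ay":0,"az":0},{"jaw":20,"x":0,"y":0,"z":-40,"ax":0,"ay":0,"az":0},{"jaw":20,"x":0,"y":0,"z":-40,"ax":0,"ay":0,"az":0},{"jaw":20,"x":0,"y":0,"z":-40,"ax":0,"ay":0,"az":0},{"jaw":20,"x":0,"y":0,"z":-40,"ax":0,"ay":0,"az":0},{"jaw":20,"x":0,"y":0,"z":-40,"ax":0,"ay":0,"az":0},{"jaw":20,"x":0,"y":0,"z":-35,"ax":0,"ay":0,"az":0},{"jaw":20,"x":0,"y":0,"z":-20,"ax":0,"ay":0,"az":0},{"jaw":20,"x":0,"y":0,"z":0,"ax":0,"ay":0,"az":0}]'
python3 -m crank '[{"jaw":20,"x":0,"y":0,"z":0,"ax":0,"ay":0,"az":0},{"jaw":20,"x":0,"y":0,"z":0,"ax":0,"ay":0,"az":0}]' 20
python3 -m crank '[{"jaw":20,"x":0,"y":0,"z":0,"ax":0,"ay":0,"az":0},{"jaw":20,"x":0,"y":0,"z":0,"ax":0,"ay":0,"az":0}]' 14
python3 -c "
from h import *
print(np.round(readout.get_obs()['torque'],3))"
```

```text
t: 14.4
eef_pos: [0.571, -0.3287, 0.3486]
tool_rot: [0.001, 0.295, 0.956, -0.0]
contact_force: [-0.2, 0.4, -2.6]
gripper_width: 0.311
t: 14.65
eef_pos: [0.5701, -0.328, 0.3461]
tool_rot: [-0.001, 0.295, 0.956, 0.0]
contact_force: [0.2, -0.6, -1.7]
gripper_width: 0.308
t: 14.9
eef_pos: [0.5705, -0.3284, 0.3474]
tool_rot: [-0.0, 0.295, 0.956, 0.0]
contact_force: [0.1, 0.7, -1.8]
gripper_width: 0.314
[-0.048 -0.058  0.034]
```

```bash
Z='x'; python3 -m crank '[{"jaw":20,"x":0,"y":0,"z":0,"ax":0,"ay":0,"az":0},{"jaw":20,"x":0,"y":0,"z":0,"ax":0,"ay":0,"az":0}]' 10
python3 -m crank '[{"jaw":20,"x":0,"y":0,"z":0,"ax":0,"ay":0,"az":0},{"jaw":20,"x":0,"y":0,"z":0,"ax":0,"ay":0,"az":0},{"jaw":20,"x":0,"y":0,"z":0,"ax":0,"ay":0,"az":0},{"jaw":20,"x":0,"y":0,"z":0,"ax":0,"ay":0,"az":0}]' 8
cat >> h.py <<'E'
def bar(tag):
    _,d=snap('side',tag);W=world('side',d);o=readout.get_obs();g=o['eef_pos']-R_of(o).apply([0,0,.019])
    v,u=np.mgrid[0:400,0:640];im=cv2.imread(f'pics/{tag}.png')
    print('torque',np.round(o['torque'],3),'F',np.round(o['contact_force'],1),'w',round(o['gripper_width'],3))
    x,y=proj('side',[g])[0].astype(int);x0=max(0,min(400,x-120));y0=max(0,min(220,y-70))
    cv2.imwrite(f'pics/{tag}c.png',cv2.resize(im[y0:y0+180,x0:x0+240],None,fx=2.5,fy=2.5,interpolation=2));print('crop origin',x0,y0,'grasp px',x,y,'world grasp',g)
    for dz in (.02,.038,.06,.09,.12,.15): # look for points near vertical line below eye
        Q=W.reshape(-1,3);k=(np.hypot(Q[:,0]-g[0],Q[:,1]-g[1])<.06)&(abs(Q[:,2]-(g[2]-dz))<.008)
        print(dz,k.sum(),np.round(np.median(Q[k]-g,0),3) if k.any() else '')
E
python3 -c "
from h import *
bar('side5')"
```

```text
t: 15.15
eef_pos: [0.5706, -0.3285, 0.3478]
tool_rot: [0.0, 0.295, 0.956, 0.0]
contact_force: [0.5, 0.3, -1.1]
gripper_width: 0.313
t: 15.65
eef_pos: [0.5707, -0.3284, 0.3478]
tool_rot: [0.0, 0.295, 0.956, 0.0]
contact_force: [-0.0, 0.2, -2.5]
gripper_width: 0.308
torque [-0.069 -0.101  0.01 ] F [-1.3  0.2 -1.7] w 0.315
crop origin 254 135 grasp px 374 205 world grasp [ 0.57064272 -0.3284162   0.36681766]
0.02 35 [-0.011 -0.016 -0.016]
0.038 0 
0.06 0 
0.09 0 
0.12 0 
0.15 0
```

View pics/side5c.png

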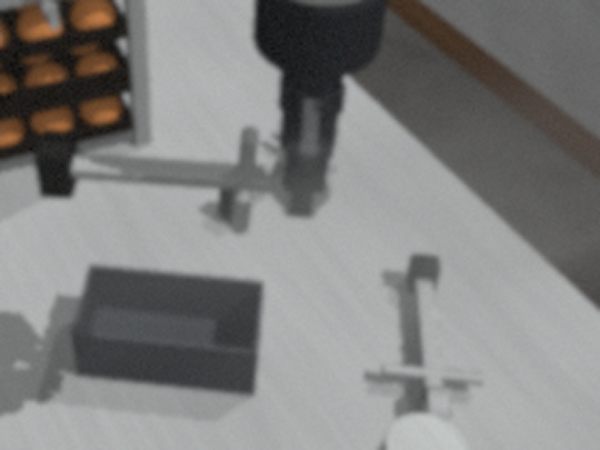

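Still level at 8 N (foot at crop (57,165)). Ease further, following the swing by depth rather than pictures.

```bash
python3 -m crank '[{"jaw":20,"x":0,"y":0,"z":0,"ax":0,"ay":0,"az":0},{"jaw":20,"x":0,"y":0,"z":0,"ax":0,"ay":0,"az":0},{"jaw":20,"x":0,"y":0,"z":0,"ax":0,"ay":0,"az":0},{"jaw":20,"x":0,"y":0,"z":0,"ax":0,"ay":0,"az":0}]' 6.5
cat >> h.py <<'E'
def ang(tag):
    _,d=snap('side',tag);Q=world('side',d).reshape(-1,3);Q=Q[np.isfinite(Q[:,0])];o=readout.get_obs();R=R_of(o);g=o['eef_pos']-R.apply([0,0,.019])
    y=R.apply([0,1,0]);h=np.cross(y,Z);h*=np.sign(h@R.apply([1,0,0])) # h: horizontal, toward tool x
    L=np.stack([(Q-g)@h,(Q-g)@y,(Q-g)[:,2]],1);r=np.hypot(L[:,0],L[:,2])
    a=np.degrees(np.arctan2(L[:,0],-L[:,2]))
    k=(abs(L[:,1])<.014)&(r>.06)&(r<.185)&(L[:,2]<.03)
    if rinv(g)[0]>-150: k&=((Q-O)@nv<-.012)
    hh,e=np.histogram(a[k],bins=np.arange(-120,125,10));print('angle from plumb hist',[(int(e[i]),int(hh[i])) for i in range(len(hh)) if hh[i]>3],'median',np.median(a[k]) if k.any() else None,'rmax',r[k].max() if k.any() else 0)
    kp=(abs(L[:,1])>.02)&(abs(L[:,1])<.05)&(r>.025)&(r<.05)&(L[:,2]<-.022);print('pin pts',kp.sum(),np.round(np.median(L[kp],0)*1000,1) if kp.any() else '','yext',np.round(np.percentile(L[kp,1],[2,98])*1000) if kp.any() else '','w',round(o['gripper_width'],3))
E
python3 -c "
from h import *
ang('side6')"
```

```text
t: 16.2
eef_pos: [0.5706, -0.3284, 0.3478]
tool_rot: [0.0, 0.295, 0.956, 0.0]
contact_force: [0.0, 0.9, -1.9]
gripper_width: 0.311
angle from plumb hist [(80, 565), (90, 231)] median 89.40189730803652 rmax 0.17988143857697741
pin pts 0  yext  w 0.311
```

```bash
python3 -m crank '[{"jaw":20,"x":0,"y":0,"z":0,"ax":0,"ay":0,"az":0},{"jaw":20,"x":0,"y":0,"z":0,"ax":0,"ay":0,"az":0},{"jaw":20,"x":0,"y":0,"z":0,"ax":0,"ay":0,"az":0},{"jaw":20,"x":0,"y":0,"z":0,"ax":0,"ay":0,"az":0}]' 5.5
python3 -c "
from h import *
ang('side7')"
python3 -m crank '[{"jaw":20,"x":0,"y":0,"z":0,"ax":0,"ay":0,"az":0},{"jaw":20,"x":0,"y":0,"z":0,"ax":0,"ay":0,"az":0},{"jaw":20,"x":0,"y":0,"z":0,"ax":0,"ay":0,"az":0}]' 4.8
python3 -c "
from h import *
ang('side8')"
```

```text
t: 16.75
eef_pos: [0.5706, -0.3284, 0.3478]
tool_rot: [-0.0, 0.295, 0.956, 0.0]
contact_force: [0.9, 1.2, -2.5]
gripper_width: 0.311
angle from plumb hist [(80, 569), (90, 217)] median 89.39208483565123 rmax 0.18000316471931374
pin pts 0  yext  w 0.312
t: 17.18
eef_pos: [0.5706, -0.3284, 0.3478]
tool_rot: [-0.0, 0.295, 0.956, 0.0]
contact_force: [0.1, -0.1, -1.4]
gripper_width: 0.312
angle from plumb hist [(80, 555), (90, 220)] median 89.39639607219395 rmax 0.17989497830564008
pin pts 0  yext  w 0.312
```

```bash
python3 -m crank '[{"jaw":20,"x":0,"y":0,"z":0,"ax":0,"ay":0,"az":0},{"jaw":20,"x":0,"y":0,"z":0,"ax":0,"ay":0,"az":0},{"jaw":20,"x":0,"y":0,"z":0,"ax":0,"ay":0,"az":0}]' 4
python3 -c "
from h import *
ang('side9')"
python3 -m crank '[{"jaw":26,"x":0,"y":0,"z":0,"ax":0,"ay":0,"az":0},{"jaw":28,"x":0,"y":0,"z":0,"ax":0,"ay":0,"az":0},{"jaw":28,"x":0,"y":0,"z":0,"ax":0,"ay":0,"az":0}]' 4
python3 -c "
from h import *
ang('side10')"
```

```text
t: 17.6
eef_pos: [0.5706, -0.3285, 0.3478]
tool_rot: [0.0, 0.295, 0.956, -0.0]
contact_force: [0.2, 1.3, -2.0]
gripper_width: 0.313
angle from plumb hist [(80, 572), (90, 213)] median 89.40888277470887 rmax 0.17965676743778605
pin pts 0  yext  w 0.317
t: 18.02
eef_pos: [0.5706, -0.3284, 0.3478]
tool_rot: [-0.0, 0.295, 0.956, 0.0]
contact_force: [0.9, 0.9, -2.3]
gripper_width: 0.312
angle from plumb hist [(80, 564), (90, 210)] median 89.42452851874137 rmax 0.1803010630674291
pin pts 0  yext  w 0.317
```

```bash
python3 -m crank '[{"jaw":29,"x":0,"y":0,"z":0,"ax":0,"ay":0,"az":0},{"jaw":29.5,"x":0,"y":0,"z":0,"ax":0,"ay":0,"az":0},{"jaw":29.5,"x":0,"y":0,"z":0,"ax":0,"ay":0,"az":0}]'
python3 -c "
from h import *
ang('side11')"
python3 -m crank '[{"jaw":30,"x":0,"y":0,"z":0,"ax":0,"ay":0,"az":0},{"jaw":30,"x":0,"y":0,"z":0,"ax":0,"ay":0,"az":0}]'
python3 -c "
from h import *
ang('side12')"
```

```text
t: 18.45
eef_pos: [0.5706, -0.3285, 0.3478]
tool_rot: [-0.0, 0.295, 0.956, -0.0]
contact_force: [-0.2, 0.2, -2.3]
gripper_width: 0.313
angle from plumb hist [(80, 569), (90, 220)] median 89.4235701538534 rmax 0.18008799897741767
pin pts 0  yext  w 0.315
t: 18.75
eef_pos: [0.5706, -0.3284, 0.3478]
tool_rot: [-0.0, 0.295, 0.956, 0.0]
contact_force: [0.3, -0.7, -1.6]
gripper_width: 0.316
angle from plumb hist [(80, 567), (90, 218)] median 89.3975784775954 rmax 0.180088697631049
pin pts 0  yext  w 0.314
```

```bash
python3 -m crank '[{"jaw":30.4,"x":0,"y":0,"z":0,"ax":0,"ay":0,"az":0},{"jaw":30.4,"x":0,"y":0,"z":0,"ax":0,"ay":0,"az":0}]'
python3 -c "
from h import *
ang('side13')"
python3 -m crank '[{"jaw":30.7,"x":0,"y":0,"z":0,"ax":0,"ay":0,"az":0},{"jaw":30.7,"x":0,"y":0,"z":0,"ax":0,"ay":0,"az":0}]'
python3 -c "
from h import *
ang('side14')"
```

```text
t: 19.05
eef_pos: [0.5706, -0.3284, 0.3478]
tool_rot: [-0.0, 0.295, 0.956, 0.0]
contact_force: [-0.0, -1.0, -1.0]
gripper_width: 0.312
angle from plumb hist [(80, 568), (90, 218)] median 89.41066356182316 rmax 0.17993684611968785
pin pts 0  yext  w 0.313
t: 19.35
eef_pos: [0.5706, -0.3284, 0.3478]
tool_rot: [-0.0, 0.295, 0.956, 0.0]
contact_force: [-0.7, -0.4, -2.2]
gripper_width: 0.313
angle from plumb hist [(80, 548), (90, 236)] median 89.40040716651836 rmax 0.18034376332791818
pin pts 0  yext  w 0.316
```

```bash
python3 -m crank '[{"jaw":31.0,"x":0,"y":0,"z":0,"ax":0,"ay":0,"az":0},{"jaw":31.0,"x":0,"y":0,"z":0,"ax":0,"ay":0,"az":0}]'
python3 -c "
from h import *
ang('side15')"
python3 -m crank '[{"jaw":31.2,"x":0,"y":0,"z":0,"ax":0,"ay":0,"az":0},{"jaw":31.2,"x":0,"y":0,"z":0,"ax":0,"ay":0,"az":0}]'
python3 -c "
from h import *
ang('side16')"
```

```text
t: 19.65
eef_pos: [0.5706, -0.3284, 0.3478]
tool_rot: [-0.0, 0.295, 0.956, 0.0]
contact_force: [-0.0, 0.4, -1.8]
gripper_width: 0.312
angle from plumb hist [(80, 556), (90, 228)] median 89.39864237524203 rmax 0.18003097535548027
pin pts 0  yext  w 0.313
t: 19.95
eef_pos: [0.5706, -0.3284, 0.3478]
tool_rot: [-0.0, 0.295, 0.956, 0.0]
contact_force: [0.3, -0.1, -1.8]
gripper_width: 0.315
angle from plumb hist [(80, 570), (90, 206)] median 89.37666814071969 rmax 0.17985019302159289
pin pts 0  yext  w 0.314
```

```bash
python3 -m crank '[{"jaw":31.4,"x":0,"y":0,"z":0,"ax":0,"ay":0,"az":0},{"jaw":31.4,"x":0,"y":0,"z":0,"ax":0,"ay":0,"az":0}]'
python3 -c "
from h import *
ang('side17')"
python3 -m crank '[{"jaw":31.6,"x":0,"y":0,"z":0,"ax":0,"ay":0,"az":0},{"jaw":31.6,"x":0,"y":0,"z":0,"ax":0,"ay":0,"az":0}]'
python3 -c "
from h import *
ang('side18')"
```

```text
t: 20.25
eef_pos: [0.5706, -0.3285, 0.3478]
tool_rot: [-0.0, 0.295, 0.956, 0.0]
contact_force: [-0.1, 0.5, -2.1]
gripper_width: 0.313
angle from plumb hist [(80, 561), (90, 222)] median 89.40402535182017 rmax 0.17962527239914328
pin pts 0  yext  w 0.315
t: 20.55
eef_pos: [0.5706, -0.3284, 0.3478]
tool_rot: [-0.0, 0.295, 0.956, 0.0]
contact_force: [0.3, 1.1, -1.2]
gripper_width: 0.325
angle from plumb hist [(80, 546), (90, 231)] median 89.45995592244739 rmax 0.1797215821550633
pin pts 0  yext  w 0.318
```

```bash
python3 -m crank '[{"jaw":31.7,"x":0,"y":0,"z":0,"ax":0,"ay":0,"az":0},{"jaw":31.7,"x":0,"y":0,"z":0,"ax":0,"ay":0,"az":0}]'
python3 -c "
from h import *
ang('side19')"
python3 -m crank '[{"jaw":31.8,"x":0,"y":0,"z":0,"ax":0,"ay":0,"az":0},{"jaw":31.8,"x":0,"y":0,"z":0,"ax":0,"ay":0,"az":0}]'
python3 -c "
from h import *
ang('side20')"
```

```text
t: 20.85
eef_pos: [0.5706, -0.3284, 0.3478]
tool_rot: [-0.0, 0.295, 0.956, 0.0]
contact_force: [-0.5, -0.1, -1.8]
gripper_width: 0.319
angle from plumb hist [(80, 550), (90, 225)] median 89.51331870773106 rmax 0.17977905704910377
pin pts 0  yext  w 0.317
t: 21.15
eef_pos: [0.5707, -0.3284, 0.3478]
tool_rot: [0.0, 0.295, 0.956, 0.0]
contact_force: [-0.3, -0.6, -2.1]
gripper_width: 0.32
angle from plumb hist [(80, 559), (90, 221)] median 89.47767380455248 rmax 0.17998674077441235
pin pts 0  yext  w 0.32
```

```bash
python3 -m crank '[{"jaw":32,"x":0,"y":0,"z":0,"ax":0,"ay":0,"az":0},{"jaw":32,"x":0,"y":0,"z":0,"ax":0,"ay":0,"az":0}]'
python3 -c "
from h import *
ang('side21')"
python3 -m crank '[{"jaw":32.2,"x":0,"y":0,"z":0,"ax":0,"ay":0,"az":0},{"jaw":32.2,"x":0,"y":0,"z":0,"ax":0,"ay":0,"az":0}]'
python3 -c "
from h import *
ang('side22')"
```

```text
t: 21.45
eef_pos: [0.5706, -0.3284, 0.3478]
tool_rot: [-0.0, 0.295, 0.956, 0.0]
contact_force: [0.1, 0.6, -1.5]
gripper_width: 0.325
angle from plumb hist [(80, 566), (90, 210)] median 89.41825789817102 rmax 0.17942542430665329
pin pts 0  yext  w 0.319
t: 21.75
eef_pos: [0.5706, -0.3284, 0.3478]
tool_rot: [-0.0, 0.295, 0.956, 0.0]
contact_force: [0.8, 0.3, -1.1]
gripper_width: 0.327
angle from plumb hist [(80, 550), (90, 229)] median 89.48757187383126 rmax 0.17922173651013082
pin pts 0  yext  w 0.321
```

```bash
python3 -m crank '[{"jaw":32.35,"x":0,"y":0,"z":0,"ax":0,"ay":0,"az":0},{"jaw":32.35,"x":0,"y":0,"z":0,"ax":0,"ay":0,"az":0}]'
python3 -c "
from h import *
ang('side23')"
python3 -m crank '[{"jaw":32.45,"x":0,"y":0,"z":0,"ax":0,"ay":0,"az":0},{"jaw":32.45,"x":0,"y":0,"z":0,"ax":0,"ay":0,"az":0}]'
python3 -c "
from h import *
ang('side24')"
```

```text
t: 22.05
eef_pos: [0.5706, -0.3284, 0.3478]
tool_rot: [-0.0, 0.295, 0.956, 0.0]
contact_force: [-0.7, 0.0, -0.8]
gripper_width: 0.32
angle from plumb hist [(80, 564), (90, 222)] median 89.51086594038264 rmax 0.17944841362994868
pin pts 0  yext  w 0.329
t: 22.35
eef_pos: [0.5706, -0.3284, 0.3478]
tool_rot: [-0.0, 0.295, 0.956, 0.0]
contact_force: [-0.2, -0.4, -1.8]
gripper_width: 0.322
angle from plumb hist [(50, 86), (60, 593)] median 63.032402813355645 rmax 0.18106086472980515
pin pts 17 [ 33.  -48.4 -24.3] yext [-49.  37.] w 0.328
```

Swinging now; hold this opening.

```bash
python3 -m crank '[{"jaw":32.45,"x":0,"y":0,"z":0,"ax":0,"ay":0,"az":0},{"jaw":32.45,"x":0,"y":0,"z":0,"ax":0,"ay":0,"az":0}]'
python3 -c "
from h import *
ang('side25')"
python3 -m crank '[{"jaw":32.45,"x":0,"y":0,"z":0,"ax":0,"ay":0,"az":0},{"jaw":32.45,"x":0,"y":0,"z":0,"ax":0,"ay":0,"az":0}]'
python3 -c "
from h import *
ang('side26')"
```

```text
t: 22.65
eef_pos: [0.5707, -0.3285, 0.3478]
tool_rot: [0.0, 0.295, 0.956, -0.0]
contact_force: [-0.1, 0.1, -1.9]
gripper_width: 0.328
angle from plumb hist [(0, 102), (10, 311)] median 12.633177882775275 rmax 0.18356178694160097
pin pts 107 [  6.5 -40.2 -39.2] yext [-50. -21.] w 0.324
t: 22.95
eef_pos: [0.5706, -0.3284, 0.3478]
tool_rot: [-0.0, 0.295, 0.956, 0.0]
contact_force: [0.8, -0.9, -1.9]
gripper_width: 0.326
angle from plumb hist [(0, 103), (10, 313)] median 12.680236414525886 rmax 0.18487669557160172
pin pts 108 [  6.4 -38.5 -39.4] yext [-50. -21.] w 0.329
```

```bash
python3 -m crank '[{"jaw":32.52,"x":0,"y":0,"z":0,"ax":0,"ay":0,"az":0},{"jaw":32.52,"x":0,"y":0,"z":0,"ax":0,"ay":0,"az":0}]'
python3 -c "
from h import *
ang('side27')"
python3 -m crank '[{"jaw":32.58,"x":0,"y":0,"z":0,"ax":0,"ay":0,"az":0},{"jaw":32.58,"x":0,"y":0,"z":0,"ax":0,"ay":0,"az":0}]'
python3 -c "
from h import *
ang('side28')"
```

```text
t: 23.25
eef_pos: [0.5706, -0.3284, 0.3478]
tool_rot: [-0.0, 0.295, 0.956, 0.0]
contact_force: [-0.1, -0.1, -2.1]
gripper_width: 0.326
angle from plumb hist [(0, 103), (10, 316)] median 12.637330566699298 rmax 0.1838897856317052
pin pts 111 [  6.5 -39.9 -39.5] yext [-50. -22.] w 0.327
t: 23.55
eef_pos: [0.5706, -0.3284, 0.3478]
tool_rot: [-0.0, 0.295, 0.956, 0.0]
contact_force: [0.2, -0.9, -2.1]
gripper_width: 0.324
angle from plumb hist [(0, 103), (10, 313)] median 12.74722265359207 rmax 0.1843159663278016
pin pts 108 [  6.4 -39.2 -39.2] yext [-49. -21.] w 0.329
```

```bash
cat >> h.py <<'E'
def slope(tag,n='side',lim=.0145):
    if tag: _,d=snap(n,tag)
    Q=world(n,d).reshape(-1,3);Q=Q[np.isfinite(Q[:,0])];o=readout.get_obs();R=R_of(o);g=o['eef_pos']-R.apply([0,0,.019])
    y=R.apply([0,1,0]);h=np.cross(y,Z);h*=np.sign(h@R.apply([1,0,0]))
    L=np.stack([(Q-g)@h,(Q-g)@y,(Q-g)[:,2]],1)
    for z in (-.03,-.045,-.06,-.075,-.09,-.105,-.12,-.135,-.15,-.165,-.178):
        k=(abs(L[:,2]-z)<.006)&(abs(L[:,0])<.09)&(abs(L[:,1])<.06)
        if rinv(g)[0]>-150: k&=((Q-O)@nv<-.012)
        if k.sum()>2: print(z,k.sum(),'x',np.round(np.percentile(L[k,0],[10,50,90])*1000,1),'y',np.round(np.percentile(L[k,1],[5,95])*1000,1))
E
python3 -c "
from h import *
slope('side29')
bar('side29b')"
```

```text
-0.03 14 x [1.3 5.2 8.2] y [-17.8  -8.8]
-0.045 94 x [ 1.4  7.6 11.8] y [-49.1   0. ]
-0.06 19 x [13.1 14.3 15.6] y [-10.4   4. ]
-0.075 27 x [12.8 16.6 18.7] y [-10.2   3.9]
-0.09 29 x [13.7 19.  22.7] y [-10.6   0.2]
-0.105 32 x [16.9 23.  26. ] y [-10.3   3.3]
-0.12 29 x [20.9 26.8 29. ] y [-10.5   3.3]
-0.135 28 x [24.4 29.3 32.6] y [-10.5   4.2]
-0.15 68 x [29.6 44.1 50.7] y [-13.3  10.7]
-0.165 158 x [16.3 25.1 50.2] y [-16.5   9.1]
-0.178 55 x [20.4 34.1 51.2] y [-17.  -11.9]
torque [-0.062 -0.009 -0.029] F [ 0.2  0.2 -1.5] w 0.325
crop origin 254 135 grasp px 374 205 world grasp [ 0.57063436 -0.32843558  0.36680835]
0.02 42 [-0.007 -0.017 -0.016]
0.038 166 [-0.021 -0.02  -0.039]
0.06 23 [-0.015  0.002 -0.061]
0.09 43 [-0.019  0.002 -0.09 ]
0.12 40 [-0.025  0.006 -0.12 ]
0.15 122 [-0.035  0.019 -0.156]
```

View pics/side29bc.png

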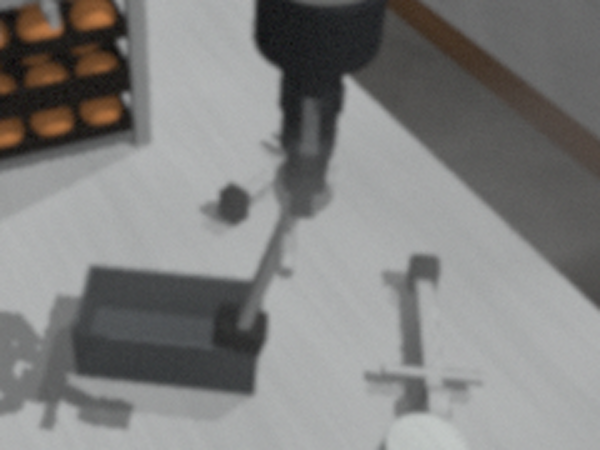

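The bar swung down but stuck at ≈11° off plumb by friction (foot at crop (240,325)). I'll regrip, go in front of the rack, and finish the plumbing while leaning the hand.

```bash
python3 -m crank '[{"jaw":25,"x":0,"y":0,"z":0,"ax":0,"ay":0,"az":0},{"jaw":25,"x":0,"y":0,"z":0,"ax":0,"ay":0,"az":0}]' 45
python3 -c "
from h import *
delta(rk(-.23,0,.42),lean(0))"
```

```text
t: 23.95
eef_pos: [0.5706, -0.3284, 0.3478]
tool_rot: [-0.0, 0.295, 0.956, 0.0]
contact_force: [0.0, -0.4, -1.1]
gripper_width: 0.312
tool shift mm [208.4 161.8 -72.2] rotvec deg [-0.  -0.  63.5] rackpos [-467.7 -114.4  347.8] F [ 0.  -0.4 -1.1] q [ 0.11  0.39  0.45  1.47 -0.17  1.32  1.55] t 23.95
```

```bash
python3 -m crank '[{"jaw":25,"x":14,"y":11,"z":-10,"ax":0,"ay":0,"az":0},{"jaw":25,"x":30,"y":23,"z":-10,"ax":0,"ay":0,"az":0},{"jaw":25,"x":30,"y":23,"z":-10,"ax":0,"ay":0,"az":0},{"jaw":25,"x":30,"y":23,"z":-10,"ax":0,"ay":0,"az":0},{"jaw":25,"x":30,"y":23,"z":-10,"ax":0,"ay":0,"az":0},{"jaw":25,"x":30,"y":23,"z":-10,"ax":0,"ay":0,"az":0},{"jaw":25,"x":30,"y":23,"z":-10,"ax":0,"ay":0,"az":0},{"jaw":25,"x":14,"y":12,"z":-2,"ax":0,"ay":0,"az":0},{"jaw":25,"x":0,"y":0,"z":0,"ax":0,"ay":0,"az":0}]'
python3 -m crank '[{"jaw":25,"x":0,"y":0,"z":0,"ax":0,"ay":0,"az":5},{"jaw":25,"x":0,"y":0,"z":0,"ax":0,"ay":0,"az":10},{"jaw":25,"x":0,"y":0,"z":0,"ax":0,"ay":0,"az":10},{"jaw":25,"x":0,"y":0,"z":0,"ax":0,"ay":0,"az":10},{"jaw":25,"x":0,"y":0,"z":0,"ax":0,"ay":0,"az":10},{"jaw":25,"x":0,"y":0,"z":0,"ax":0,"ay":0,"az":10},{"jaw":25,"x":0,"y":0,"z":0,"ax":0,"ay":0,"az":6},{"jaw":25,"x":0,"y":0,"z":0,"ax":0,"ay":0,"az":2.5},{"jaw":25,"x":0,"y":0,"z":0,"ax":0,"ay":0,"az":0}]'
python3 -c "
from h import *
delta(rk(-.23,0,.42),lean(0));slope('side30')"
```

```text
t: 25.08
eef_pos: [0.4891, -0.0763, 0.4208]
tool_rot: [0.001, 0.293, 0.956, 0.001]
contact_force: [0.2, 0.5, -2.8]
gripper_width: 0.318
t: 26.2
eef_pos: [0.4893, -0.0793, 0.4199]
tool_rot: [0.0, 0.754, 0.657, -0.0]
contact_force: [0.3, -0.7, -1.7]
gripper_width: 0.314
tool shift mm [ 1.9 -0.1 -0.1] rotvec deg [-0.  0. -0.] rackpos [-2.319e+02 -1.000e-01  4.199e+02] F [ 0.3 -0.7 -1.7] q [-0.29  0.03  0.33  1.71 -0.01  1.4  -0.09] t 26.2
-0.03 21 x [-3.2 -1.9 -0.7] y [-8.6  8.1]
-0.045 211 x [-0.9  0.3  3.1] y [-44.4  43.4]
-0.06 37 x [2.6 4.1 6.4] y [-8.6  7.1]
-0.075 39 x [6.6 7.9 9.9] y [-8.2  8.7]
-0.09 38 x [ 9.8 11.2 13. ] y [-8.4  7.9]
-0.105 35 x [13.  14.8 16. ] y [-8.3  7.3]
-0.12 33 x [16.  18.4 20. ] y [-8.5  8.9]
-0.135 33 x [19.9 21.6 24. ] y [-8.3  8. ]
-0.15 34 x [23.9 25.2 42.9] y [-9.2  7.9]
-0.165 118 x [13.4 19.5 32.8] y [-14.4  13.3]
-0.178 51 x [14.3 16.4 22.9] y [-14.4  14.6]
```

```bash
python3 -m crank '[{"jaw":31,"x":0,"y":0,"z":0,"ax":0,"ay":0,"az":0},{"jaw":31.8,"x":0,"y":0,"z":0,"ax":0,"ay":0,"az":0},{"jaw":32.2,"x":0,"y":0,"z":0,"ax":0,"ay":0,"az":0},{"jaw":32.5,"x":0,"y":0,"z":0,"ax":0,"ay":0,"az":0},{"jaw":32.5,"x":0,"y":0,"z":0,"ax":0,"ay":5,"az":0},{"jaw":32.5,"x":0,"y":0,"z":0,"ax":0,"ay":5,"az":0},{"jaw":32.5,"x":0,"y":0,"z":0,"ax":0,"ay":5,"az":0},{"jaw":32.5,"x":0,"y":0,"z":0,"ax":0,"ay":5,"az":0},{"jaw":32.5,"x":0,"y":0,"z":0,"ax":0,"ay":0,"az":0}]' 20
python3 -c "
from h import *
delta(rk(-.23,0,.42),lean(50));slope('side31')"
```

```text
t: 27.38
eef_pos: [0.4891, -0.08, 0.4193]
tool_rot: [-0.114, 0.743, 0.646, 0.13]
contact_force: [-0.3, 0.9, -1.4]
gripper_width: 0.325
tool shift mm [2.8 0.  0.3] rotvec deg [ 0.1 30.1 -0.2] rackpos [-232.7    0.   419.3] F [-0.3  0.9 -1.4] q [-0.15  0.07  0.44  1.72 -0.38  1.42  0.22] t 27.375
-0.03 65 x [11.3 14.  17.7] y [-44.6  42.4]
-0.045 118 x [ 8.9 10.9 13.2] y [-43.9  41.7]
-0.06 31 x [18.2 20.6 23. ] y [-8.8  7.2]
-0.075 30 x [25.7 27.7 31.7] y [-8.5  7.7]
-0.09 26 x [34.4 36.6 38.9] y [-8.6  8.1]
-0.105 28 x [41.6 44.9 46.9] y [-8.5  8.4]
-0.12 22 x [49.8 52.1 55.1] y [-8.5  6.9]
-0.135 39 x [58.7 62.8 86.1] y [-13.3   7.9]
-0.15 108 x [55.2 62.8 71.1] y [-14.1  13.7]
-0.165 39 x [56.7 60.  63. ] y [-14.6  13.3]
-0.178 3 x [63.8 64.7 65.5] y [-12.5   7.1]
```

```bash
python3 -m crank '[{"jaw":32.65,"x":0,"y":0,"z":0,"ax":0,"ay":0,"az":0},{"jaw":32.65,"x":0,"y":0,"z":0,"ax":0,"ay":0,"az":0}]'
python3 -c "
from h import *
ang('side32')"
python3 -m crank '[{"jaw":32.72,"x":0,"y":0,"z":0,"ax":0,"ay":0,"az":0},{"jaw":32.72,"x":0,"y":0,"z":0,"ax":0,"ay":0,"az":0}]'
python3 -c "
from h import *
ang('side33')"
```

```text
t: 27.68
eef_pos: [0.4897, -0.0773, 0.42]
tool_rot: [-0.114, 0.741, 0.648, 0.131]
contact_force: [-0.1, -0.4, -1.8]
gripper_width: 0.331
angle from plumb hist [(0, 353), (10, 102)] median 8.64562873654611 rmax 0.18423329586661433
pin pts 163 [  3.4 -21.6 -41.8] yext [-47.  46.] w 0.328
t: 27.98
eef_pos: [0.4895, -0.0781, 0.4199]
tool_rot: [-0.114, 0.742, 0.648, 0.131]
contact_force: [0.1, 0.6, -1.7]
gripper_width: 0.329
angle from plumb hist [(-20, 109), (-10, 440), (0, 4)] median -7.3071846695214075 rmax 0.18483446719780525
pin pts 148 [ -8.4 -21.  -44. ] yext [-47.  47.] w 0.327
```

```bash
python3 -m crank '[{"jaw":32.68,"x":0,"y":0,"z":0,"ax":0,"ay":0,"az":0},{"jaw":32.68,"x":0,"y":0,"z":0,"ax":0,"ay":0,"az":0},{"jaw":32.68,"x":0,"y":0,"z":0,"ax":0,"ay":5,"az":0},{"jaw":32.68,"x":0,"y":0,"z":0,"ax":0,"ay":6,"az":0},{"jaw":32.68,"x":0,"y":0,"z":0,"ax":0,"ay":6,"az":0},{"jaw":32.68,"x":0,"y":0,"z":0,"ax":0,"ay":6,"az":0},{"jaw":32.68,"x":0,"y":0,"z":0,"ax":0,"ay":3,"az":0},{"jaw":32.68,"x":0,"y":0,"z":0,"ax":0,"ay":0,"az":0},{"jaw":32.68,"x":0,"y":0,"z":0,"ax":0,"ay":0,"az":0},{"jaw":32.68,"x":0,"y":0,"z":0,"ax":0,"ay":0,"az":0}]'
python3 -c "
from h import *
delta(rk(-.23,0,.42),lean(45));slope('side34')"
```

```text
t: 29.28
eef_pos: [0.4897, -0.0778, 0.4203]
tool_rot: [-0.256, 0.693, 0.606, 0.294]
contact_force: [-0.4, -0.3, -1.3]
gripper_width: 0.328
tool shift mm [ 0.  -0.2  0.5] rotvec deg [-0.  -1.   0.1] rackpos [-2.304e+02 -2.000e-01  4.203e+02] F [-0.4 -0.3 -1.3] q [ 0.05  0.21  0.52  1.76 -0.81  1.62  0.59] t 29.275
-0.03 24 x [-12.7  -4.2  -2.3] y [-9.7  8.3]
-0.045 239 x [-5.1 -3.   1.3] y [-42.8  43.2]
-0.06 61 x [-4.8 -3.2 -1.3] y [-30.1  18.8]
-0.075 48 x [-4.9 -3.7 -2. ] y [-8.2  8.3]
-0.09 46 x [-5.6 -3.8 -2.5] y [-8.3  8.4]
-0.105 40 x [-5.5 -4.4 -2.5] y [-8.2  7.2]
-0.12 39 x [-6.1 -4.3 -3. ] y [-8.3  7.8]
-0.135 40 x [-6.2 -4.7 -3.1] y [-8.4  8.7]
-0.15 39 x [-6.6 -5.2 -3.2] y [-7.9  7.5]
-0.165 126 x [-17.7  -7.1   6.2] y [-12.9  13.4]
-0.178 69 x [-21.7 -19.9 -10.5] y [-14.4  13.6]
```

Plumb within ≈1.3° now. Firm up, and measure where the pin is relative to the TCP.

```bash
python3 -m crank '[{"jaw":31,"x":0,"y":0,"z":0,"ax":0,"ay":0,"az":0},{"jaw":25,"x":0,"y":0,"z":0,"ax":0,"ay":0,"az":0},{"jaw":25,"x":0,"y":0,"z":0,"ax":0,"ay":0,"az":0}]' 45
cat >> h.py <<'E'
def pin(tag):
    _,d=snap('side',tag);Q=world('side',d).reshape(-1,3);Q=Q[np.isfinite(Q[:,0])];o=readout.get_obs();g=o['eef_pos']-R_of(o).apply([0,0,.019])
    X=np.array([(Q-O)@nv,-(Q-O)@dv,Q[:,2]]).T*1000;G=rinv(g)
    k=(abs(abs(X[:,1]-G[1])-30)<12)&(abs(X[:,2]-G[2]+42)<16)&(abs(X[:,0]-G[0])<22)
    print('grasp rack',G.round(1),'pin pts',k.sum(),'x',np.percentile(X[k,0],[5,50,95]).round(1),'z',np.percentile(X[k,2],[3,50,97]).round(1))
    k=(abs(X[:,1]-G[1])<55)&(abs(X[:,2]-G[2]+42)<16)&(abs(X[:,0]-G[0])<22);print('y ext',np.percentile(X[k,1],[1,99]).round(1))
    k=(abs(X[:,1]-G[1])<8)&(X[:,2]<G[2]-65)&(X[:,2]>G[2]-145)&(abs(X[:,0]-G[0])<30)&(X[:,0]<-10)
    p=np.polyfit(X[k,2],X[k,0],1);print('shank front x at pin height',np.polyval(p,G[2]-38).round(1),'slope deg',np.degrees(p[0]).round(1),'n',k.sum())
    k=(abs(X[:,1]-G[1])<14)&(X[:,2]<G[2]-150)&(X[:,2]>G[2]-200)&(abs(X[:,0]-G[0])<35);print('foot zmin',np.percentile(X[k,2],[2]).round(1) if k.any() else '','tcp',rinv(o['eef_pos']).round(1))
E
python3 -c "
from h import *
pin('side35')"
```

```text
t: 29.7
eef_pos: [0.4895, -0.0782, 0.4199]
tool_rot: [-0.257, 0.694, 0.605, 0.294]
contact_force: [-0.9, 0.0, -2.0]
gripper_width: 0.315
grasp rack [-2.445e+02 -1.000e-01  4.330e+02] pin pts 146 x [-249.6 -247.4 -241.9] z [379.3 385.8 389. ]
y ext [-46.7  46.6]
shank front x at pin height -247.4 slope deg 0.9 n 237
foot zmin [243.1] tcp [-2.308e+02 -1.000e-01  4.199e+02]
```

```bash
python3 -c "
from h import *
R=R_of(readout.get_obs());delta(rk(-.0978,0,.326));print('n per 10mm',R.inv().apply(nv*10),'down',R.inv().apply(-Z*10))"
```

```text
tool shift mm [ 24.9  -0.  160.9] rotvec deg None rackpos [-2.308e+02 -1.000e-01  4.199e+02] F [ 0.1 -0.4 -1.5] q [ 0.05  0.21  0.52  1.76 -0.81  1.62  0.59] t 29.75
n per 10mm [6.94654817e+00 4.10214076e-03 7.19312044e+00] down [-7.19328164e+00 -5.75700320e-04  6.94670417e+00]
```

```bash
python3 -m crank '[{"jaw":25,"x":2,"y":0,"z":12,"ax":0,"ay":0,"az":0},{"jaw":25,"x":4,"y":0,"z":25,"ax":0,"ay":0,"az":0},{"jaw":25,"x":4,"y":0,"z":25,"ax":0,"ay":0,"az":0},{"jaw":25,"x":4,"y":0,"z":25,"ax":0,"ay":0,"az":0},{"jaw":25,"x":4,"y":0,"z":25,"ax":0,"ay":0,"az":0},{"jaw":25,"x":4,"y":0,"z":25,"ax":0,"ay":0,"az":0},{"jaw":25,"x":3,"y":0,"z":18,"ax":0,"ay":0,"az":0},{"jaw":25,"x":0,"y":0,"z":6,"ax":0,"ay":0,"az":0},{"jaw":25,"x":0,"y":0,"z":0,"ax":0,"ay":0,"az":0}]'
python3 -c "
from h import *
pin('side36');delta(rk(-.0298,0,.324),lean(46))"
```

```text
t: 30.88
eef_pos: [0.5075, 0.0536, 0.3259]
tool_rot: [-0.257, 0.694, 0.605, 0.294]
contact_force: [-0.4, -0.8, -1.3]
gripper_width: 0.315
grasp rack [-1.119e+02 -3.000e-01  3.394e+02] pin pts 101 x [-116.4 -114.1 -108. ] z [285.1 291.4 295. ]
y ext [-47.6  46.2]
shank front x at pin height -114.6 slope deg 1.1 n 169
foot zmin [147.7] tcp [-9.830e+01 -3.000e-01  3.262e+02]
tool shift mm [46.  -0.4 50.8] rotvec deg [ 0.  0. -0.] rackpos [-9.830e+01 -3.000e-01  3.262e+02] F [ 0.7 -0.3 -1.6] q [-0.11  0.21  0.41  1.97 -0.92  1.3   0.57] t 30.925
```

```bash
python3 -m crank '[{"jaw":25,"x":5,"y":0,"z":5,"ax":0,"ay":0,"az":0},{"jaw":25,"x":8,"y":0,"z":9,"ax":0,"ay":0,"az":0},{"jaw":25,"x":8,"y":0,"z":9,"ax":0,"ay":0,"az":0},{"jaw":25,"x":8,"y":0,"z":9,"ax":0,"ay":0,"az":0},{"jaw":25,"x":8,"y":0,"z":9,"ax":0,"ay":0,"az":0},{"jaw":25,"x":6,"y":0,"z":7,"ax":0,"ay":0,"az":0},{"jaw":25,"x":3,"y":0,"z":3,"ax":0,"ay":0,"az":0},{"jaw":25,"x":0,"y":0,"z":0,"ax":0,"ay":0,"az":0}]'
python3 -c "
from h import *
pin('side37');delta(rk(-.0298,0,.298),lean(46))"
```

```text
t: 31.92
eef_pos: [0.5168, 0.1219, 0.3236]
tool_rot: [-0.257, 0.694, 0.605, 0.294]
contact_force: [-0.3, -0.8, -2.4]
gripper_width: 0.311
grasp rack [-4.290e+01 -1.000e-01  3.368e+02] pin pts 91 x [-49.2 -45.9 -40.4] z [282.7 289.9 292.2]
y ext [-46.6  46.2]
shank front x at pin height -45.9 slope deg 0.9 n 157
foot zmin [147.] tcp [-2.930e+01 -1.000e-01  3.236e+02]
tool shift mm [-18.8  -0.1  17.4] rotvec deg [0. 0. 0.] rackpos [-2.930e+01 -1.000e-01  3.236e+02] F [ 0.4 -1.  -2.1] q [-0.2   0.19  0.35  2.   -0.96  1.19  0.49] t 31.975
```

```bash
python3 -m crank '[{"jaw":25,"x":-3.6,"y":0,"z":3.5,"ax":0,"ay":0,"az":0},{"jaw":25,"x":-3.6,"y":0,"z":3.5,"ax":0,"ay":0,"az":0},{"jaw":25,"x":-3.6,"y":0,"z":3.5,"ax":0,"ay":0,"az":0},{"jaw":25,"x":-3.6,"y":0,"z":3.5,"ax":0,"ay":0,"az":0},{"jaw":25,"x":-2.2,"y":0,"z":2.1,"ax":0,"ay":0,"az":0},{"jaw":25,"x":0,"y":0,"z":0,"ax":0,"ay":0,"az":0}]'
python3 -c "
from h import *
pin('side38');delta(rk(-.0298,0,.298),lean(46))"
```

```text
t: 32.72
eef_pos: [0.5168, 0.1218, 0.3002]
tool_rot: [-0.257, 0.694, 0.605, 0.294]
contact_force: [0.1, 0.2, -1.9]
gripper_width: 0.308
grasp rack [-42.7  -0.  313.7] pin pts 177 x [-61.6 -45.3 -24.1] z [257.5 267.2 275.9]
y ext [-46.1  45.9]
shank front x at pin height -45.6 slope deg 1.3 n 152
foot zmin [123.3] tcp [-29.   -0.  300.5]
tool shift mm [-2.3 -0.   1.1] rotvec deg [-0. -0.  0.] rackpos [-29.   -0.  300.5] F [-0.4 -0.2 -1.5] q [-0.2   0.22  0.35  2.02 -0.99  1.17  0.54] t 32.775
```

```bash
python3 -m crank '[{"jaw":25,"x":-1.4,"y":0,"z":1.4,"ax":0,"ay":0,"az":0},{"jaw":25,"x":0,"y":0,"z":0,"ax":0,"ay":0,"az":0}]'
python3 -m crank '[{"jaw":25,"x":-1.1,"y":0,"z":1.1,"ax":0,"ay":0,"az":0},{"jaw":25,"x":0,"y":0,"z":0,"ax":0,"ay":0,"az":0}]'
python3 -m crank '[{"jaw":25,"x":-0.7,"y":0,"z":0.7,"ax":0,"ay":0,"az":0},{"jaw":25,"x":0,"y":0,"z":0,"ax":0,"ay":0,"az":0}]'
python3 -c "
from h import *
bar('side39');pin('side39b')"
```

```text
t: 33.02
eef_pos: [0.5168, 0.1218, 0.2985]
tool_rot: [-0.257, 0.694, 0.605, 0.294]
contact_force: [-1.0, 0.2, -1.1]
gripper_width: 0.311
t: 33.28
eef_pos: [0.517, 0.1218, 0.2971]
tool_rot: [-0.257, 0.694, 0.605, 0.295]
contact_force: [0.3, 0.1, -1.0]
gripper_width: 0.311
t: 33.52
eef_pos: [0.5171, 0.1221, 0.2969]
tool_rot: [-0.257, 0.693, 0.605, 0.295]
contact_force: [-1.7, -0.1, 4.5]
gripper_width: 0.312
torque [-0.145  0.366  0.31 ] F [-1.8  0.1  5.3] w 0.306
crop origin 139 53 grasp px 259 123 world grasp [0.51520275 0.10847746 0.31007328]
0.02 47 [-0.004 -0.014 -0.017]
0.038 221 [-0.008  0.006 -0.04 ]
0.06 172 [-0.004 -0.001 -0.059]
0.09 38 [-0.001 -0.004 -0.089]
0.12 126 [-0.003  0.04  -0.121]
0.15 31 [-0.001 -0.006 -0.151]
grasp rack [-4.230e+01 -1.000e-01  3.101e+02] pin pts 183 x [-62.  -44.4 -25.1] z [254.3 264.3 275.8]
y ext [-46.3  45.7]
shank front x at pin height -45.6 slope deg 1.4 n 152
foot zmin [120.] tcp [-2.860e+01 -1.000e-01  2.969e+02]
```

View pics/side39c.png

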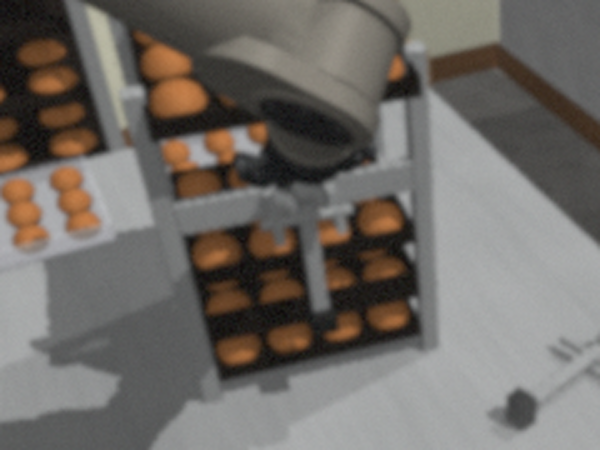

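Seated: pin height ≈260 mm, the hooks carry ≈7 N, shank at crop (315,260) plumb between the hooks (crop (278,230), (340,215)). Ease, open and withdraw along the fingers.

```bash
python3 -m crank '[{"jaw":31,"x":0,"y":0,"z":0,"ax":0,"ay":0,"az":0},{"jaw":32,"x":0,"y":0,"z":0,"ax":0,"ay":0,"az":0},{"jaw":32.5,"x":0,"y":0,"z":0,"ax":0,"ay":0,"az":0},{"jaw":33,"x":0,"y":0,"z":0,"ax":0,"ay":0,"az":0},{"jaw":34,"x":0,"y":0,"z":0,"ax":0,"ay":0,"az":0},{"jaw":36,"x":0,"y":0,"z":0,"ax":0,"ay":0,"az":0},{"jaw":42,"x":0,"y":0,"z":0,"ax":0,"ay":0,"az":0},{"jaw":48,"x":0,"y":0,"z":0,"ax":0,"ay":0,"az":0},{"jaw":48,"x":0,"y":0,"z":0,"ax":0,"ay":0,"az":0}]' 20
python3 -c "
from h import *
pin('side40');print(readout.get_obs()['contact_force'])"
```

```text
t: 34.75
eef_pos: [0.5169, 0.1218, 0.2959]
tool_rot: [-0.257, 0.694, 0.605, 0.294]
contact_force: [0.7, -0.2, -1.1]
gripper_width: 0.479
grasp rack [-42.6   0.  309.1] pin pts 191 x [-62.  -45.2 -25.1] z [252.4 264.7 275.7]
y ext [-46.9  45.6]
shank front x at pin height -47.0 slope deg -0.2 n 148
foot zmin [120.9] tcp [-28.9   0.  295.9]
[ 0.2457856   0.39442111 -0.24382635]
```

```bash
python3 -m crank '[{"jaw":48,"x":0,"y":0,"z":-4,"ax":0,"ay":0,"az":0},{"jaw":48,"x":0,"y":0,"z":-8,"ax":0,"ay":0,"az":0},{"jaw":48,"x":0,"y":0,"z":-12,"ax":0,"ay":0,"az":0},{"jaw":48,"x":0,"y":0,"z":-20,"ax":0,"ay":0,"az":0},{"jaw":48,"x":0,"y":0,"z":-30,"ax":0,"ay":0,"az":0},{"jaw":48,"x":-10,"y":0,"z":-40,"ax":0,"ay":0,"az":0},{"jaw":48,"x":-15,"y":0,"z":-40,"ax":0,"ay":0,"az":0},{"jaw":48,"x":-15,"y":0,"z":-40,"ax":0,"ay":0,"az":0},{"jaw":48,"x":-15,"y":0,"z":-40,"ax":0,"ay":0,"az":0},{"jaw":48,"x":0,"y":-40,"z":-20,"ax":0,"ay":0,"az":0},{"jaw":48,"x":0,"y":-40,"z":0,"ax":0,"ay":0,"az":0},{"jaw":48,"x":0,"y":0,"z":0,"ax":0,"ay":0,"az":0}]'
python3 - <<'E'
from h import *
for tag in('side41','side42'):
    _,d=snap('side',tag)
Q=world('side',d).reshape(-1,3);Q=Q[np.isfinite(Q[:,0])]
X=np.array([(Q-O)@nv,-(Q-O)@dv,Q[:,2]]).T*1000
k=(abs(X[:,1])<8)&(X[:,2]<235)&(X[:,2]>160)&(X[:,0]<-25)&(X[:,0]>-70);p=np.polyfit(X[k,2],X[k,0],1);print('shank slope',np.degrees(p[0]),'x at pin',np.polyval(p,260),k.sum())
k=(X[:,2]<235)&(X[:,2]>165)&(X[:,0]<-30)&(X[:,0]>-70)&(abs(X[:,1])<40);p=np.polyfit(X[k,2],X[k,1],1);print('lateral slope',np.degrees(p[0]),np.polyval(p,260))
k=(X[:,2]<130)&(X[:,2]>92)&(abs(X[:,1])>40)&(abs(X[:,1])<120)&(abs(X[:,0])<40);print('tray front x',np.percentile(X[k,0],[10,50]))
for s in(-1,1):
    k=(abs(X[:,1]-s*43)<3.5)&(X[:,2]<285)&(X[:,2]>240)&(X[:,0]<-25)&(X[:,0]>-60);print('pin end z',np.percentile(X[k,2],[5,50,95]).round(1),'x',np.median(X[k,0]).round(1))
P0=np.load('pics/side0.npy');P1=d
for nm,(x0,x1,y0,y1) in dict(tin=(284,360,242,290),jar=(400,442,300,355),moulds=(288,333,338,383)).items():
    a=P0[y0:y1,x0:x1];b=P1[y0:y1,x0:x1];print(nm,'median |ddepth|',np.median(abs(a-b)),'frac>1cm',np.mean(abs(a-b)>.01))
im=cv2.imread('pics/side42.png');cv2.imwrite('pics/s42c.png',cv2.resize(im[30:390,170:470],None,fx=1.66,fy=1.66,interpolation=2))
print(readout.get_obs()['contact_force'])
E
```

```text
t: 36.3
eef_pos: [0.4054, -0.0879, 0.4343]
tool_rot: [-0.256, 0.695, 0.604, 0.296]
contact_force: [-0.1, 0.8, -0.1]
gripper_width: 0.48
shank slope 0.8517753865170601 x at pin -45.96490040708285 141
lateral slope 0.3553118097364914 0.07367678480700945
tray front x [-1.50896885  1.13238243]
pin end z [256.5 262.3 265.7] x -44.8
pin end z [257.4 263.4 265.3] x -45.6
tin median |ddepth| 0.001620084 frac>1cm 0.007401315789473684
jar median |ddepth| 0.0013014674 frac>1cm 0.00909090909090909
moulds median |ddepth| 0.0013167858 frac>1cm 0.005925925925925926
[ 1.10746836 -0.984452    0.39258468]
```

View pics/s42c.png

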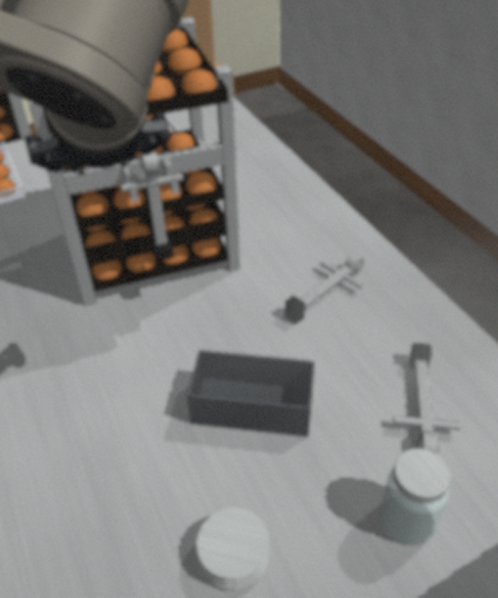

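The bar hangs in both hooks at crop (155,200), plumb, the tray is home, and the bystanders are unmoved.

```bash
python3 -c "
from h import *
print(ticket.hand_in())"
```

```text
the job is handed in; nothing more can be done
None
```

I pushed the tray home and hung the stop bar nearest the base by its cross pin in the rack's two hooks. I handed the job in at about 36 s of robot time.

- **Tray:** its front is within about 1 mm of the rack's front. The push ended against the stop at about 20 N.
- **Swing:** grip force settings below 20 N made no visible difference, so I eased the grip by opening the jaws in small steps. The bar then stuck 11–13° off plumb (28° after a further lean of the hand). A little more easing freed it, and it was plumb to about 1.3° before I regripped and hung it.
- **Hung bar:** both pin ends are at the same height, about 260 mm. The shank is plumb to within 1° and centred to within 1 mm along the pin. The robot is clear and touches nothing.
- **Loaf tin, jar and moulds:** the depth images from before and after agree to under 2 mm, so they have not moved.

None of the final checks failed. The only small disagreement was the shank slope, measured at -0.2° just after release and +0.85° after I withdrew the hand. That is within the camera's noise or a slight sway.

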